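# Close the block-print press evenly with its four T-screws

## Robot

A 6-joint arm with a two-finger parallel gripper is mounted at the origin on the work surface. World frame = base frame: x ahead of the robot, y to its left, z up, the work surface at z = 0. Lengths are in m, angles in rad, forces in N, time in s.
With the tool pointing down it reaches from about 0.35 to 0.975 m from the base axis. Payload 4.9 kg.
Tool frame: the origin (TCP) lies at the very end of the fingers, on their centre line; the grasp point (between the pads) lies 19 mm behind it; z points along the fingers, y is the line along which they close (so a half turn about z gives the same grasp; the last joint's range is limited). The gripper opens to 85 mm and grips with 20 to 120 N. Pads are 22 mm wide; open, the fingers measure 114 mm over their backs; the gripper's body (76 mm by 85 mm) begins 54 mm behind the grasp point. The pads swing forward as they close: fully open they stand 13 mm farther back than shut.
Start: joints at [-1.233, 0.053, 1.613, -0, 1.476, -0.119], TCP at [0.276, -0.561, 0.231] pointing down, gripper open.
Joint ranges: [-3.01, 3.01], [-1.01, 2.22], [0.06, 2.58], [-1.02, 4.17], [0.09, 2.62], [-3.14, 3.14]. Speed limits (rad/s): [2.57, 2.57, 3.14, 3.14, 3.14, 3.14].

## Interface

Orientations are given as a unit quaternion [w, x, y, z].
In Python, from plant import manip gives the robot as it stands.
- The arm moves only by the tool play_rows, never from a script. Its argument "series" is a list that holds one entry, the list of rows, each a list of 7 numbers: the shift along the world's x, y, z in m, then the turn, a rotation vector about the world's x, y, z in degrees, then the opening, from 0 (shut) to 1 (fully open). In form: [[[dx, dy, dz, rx, ry, rz, grip], ...]]. A call has 1 to 10 rows; each row shifts and turns the commanded pose from where the row before left it; what a row does not reach is not made up. A row lasts 1/10 s, in which the tool goes at most 50 mm and 8.59 degrees, less where a joint would pass 70% of its speed; a pose out of reach is approached as far as the arm can. A call with a gripper value outside its range is refused whole. The fingers move at their own pace and stop on an object; the grip force is fixed at half the most. Time passes only in rows, so rows that do not move let the fingers close. It gives the time, the measured TCP pose, the force, the opening and the grip force at its end, in the units of the state.
- manip.state(): the state, without advancing time (a new reading comes with each control period).
- manip.grab_frame(name): name is "scene" or "top"; returns a dict with "frame" (420x560x3 uint8, blue, green, red), "mtx" (3x3 intrinsics, pixels), "k1" (the pictures are not rectified: a ray, as slopes to the right and down, at radius r is drawn at 1 + k1 r^2 times it, then the intrinsics apply), "R" (3x3) and "t" (3): a world point X has camera coordinates R X + t. Camera axes: x right, y down, z forward; pixel columns grow to the right and rows downward; lengths in m; the calibration is good to about 2 mm. A picture is of the moment at which its call begins. There is no depth.
- manip.job_done(): hands the job in; it is judged then, once.
The state is a dict: "time": time; "joint_pos": joint angles; "joint_vel": joint speeds; "joint_efforts": joint torques, N m; "tool_pos": TCP position; "tool_rot": TCP orientation; "contact_force": force on the tool from outside, world axes, zero at the start; "ft_torque": the same for the moment, N m; "gripper_width": opening from 0.0 (shut) to 1.0 (fully open); "grasp_force": force on a finger pad.
Only numpy, scipy, OpenCV 4.12 (cv2) and the standard library are available. Lean on these libraries where they do the work, as an engineer would, in place of code of your own. Each camera call takes 0.05 s, during which the arm holds its last target. There are 200 camera calls.

## Task

Screw the press's aluminium plate down with its four red T-screws: working crisscross (each screw followed by the one diagonally opposite), first take all four about half-way down so the plate never tips, then go round crisscross again and tighten each one by feel until it is just snug. The plate must end flat on its posts with all four screws evenly snug, none loose and none forced; leave the bubble level lying on the plate and everything else on the bench where it is.

Things in the scene. Friction and masses are not known exactly. Their poses are not given: they have to be found in the camera images.
- press: fixed dark-green press base, 204 x 204 x 22 mm, on the table; origin at the centre of its underside, x, y along its sides. Four dark guide blocks stand at the middles of its sides (up to 55 mm above the table) and keep the platen in place with 1.5 mm play.
- platen: loose aluminium cover plate, 166 x 166 x 10 mm, 0.7 kg; origin at the centre of its underside, axes as the base's. Floats level on four lift springs (0.8 N/mm each, mid-sides), underside 45.5 mm above the table; must come down onto four steel posts under the screws, tops 38 to 41.5 mm above the table (not measured: the screws' feel tells).
- screw_a (a joint): angle (rad) of T-screw a at the base's corner +x +y (far left seen from the robot); 0 to 0.3 at the start, grows clockwise seen from above (tightening), 3 mm down per rad. At 0 its bar lies along the base's x; bar yaw = base yaw minus this angle. Its collar meets the platen at about 0.4; the platen meets its posts at about 1.7 to 2.9, differently each time. Stays where it is left.
- bar_a (a point): centre of the red bar of T-screw a, on its axis, half-way up the bar: 84 long (42 to either side), 12 thick, 16 high, at (+65, +65) mm from the base's centre in the base's axes; 89.7 mm above the table at joint 0. x along the bar, to the end with a white dot. 25 mm free under the bar outside its 18 mm hub.
- spindle_a: T-screw a as a whole; origin at the centre of its 28 mm collar's underside, 33 mm below the bar's middle; does not turn. It turns with 0.05 to 0.15 N m until the platen is on its posts, then the torque climbs steeply, by 1 to 3 N m per rad. Snug: 0.35 N m (10 N pushed square 35 mm from the axis), 0.28 to 0.4 is good.
- screw_b (a joint): angle (rad) of T-screw b at the base's corner +x -y (far right); 0 to 0.3 at the start, grows clockwise seen from above (tightening), 3 mm down per rad. At 0 its bar lies along the base's x; bar yaw = base yaw minus this angle. Its collar meets the platen at about 0.4; the platen meets its posts at about 1.7 to 2.9, differently each time. Stays where it is left.
- bar_b (a point): centre of the red bar of T-screw b, on its axis, half-way up the bar: 84 long (42 to either side), 12 thick, 16 high, at (+65, -65) mm from the base's centre in the base's axes; 89.7 mm above the table at joint 0. x along the bar, to the end with a white dot. 25 mm free under the bar outside its 18 mm hub.
- spindle_b: T-screw b as a whole; origin at the centre of its 28 mm collar's underside, 33 mm below the bar's middle; does not turn. It turns with 0.05 to 0.15 N m until the platen is on its posts, then the torque climbs steeply, by 1 to 3 N m per rad. Snug: 0.35 N m (10 N pushed square 35 mm from the axis), 0.28 to 0.4 is good.
- screw_c (a joint): angle (rad) of T-screw c at the base's corner -x -y (near right); 0 to 0.3 at the start, grows clockwise seen from above (tightening), 3 mm down per rad. At 0 its bar lies along the base's x; bar yaw = base yaw minus this angle. Its collar meets the platen at about 0.4; the platen meets its posts at about 1.7 to 2.9, differently each time. Stays where it is left.
- bar_c (a point): centre of the red bar of T-screw c, on its axis, half-way up the bar: 84 long (42 to either side), 12 thick, 16 high, at (-65, -65) mm from the base's centre in the base's axes; 89.7 mm above the table at joint 0. x along the bar, to the end with a white dot. 25 mm free under the bar outside its 18 mm hub.
- spindle_c: T-screw c as a whole; origin at the centre of its 28 mm collar's underside, 33 mm below the bar's middle; does not turn. It turns with 0.05 to 0.15 N m until the platen is on its posts, then the torque climbs steeply, by 1 to 3 N m per rad. Snug: 0.35 N m (10 N pushed square 35 mm from the axis), 0.28 to 0.4 is good.
- screw_d (a joint): angle (rad) of T-screw d at the base's corner -x +y (near left); 0 to 0.3 at the start, grows clockwise seen from above (tightening), 3 mm down per rad. At 0 its bar lies along the base's x; bar yaw = base yaw minus this angle. Its collar meets the platen at about 0.4; the platen meets its posts at about 1.7 to 2.9, differently each time. Stays where it is left.
- bar_d (a point): centre of the red bar of T-screw d, on its axis, half-way up the bar: 84 long (42 to either side), 12 thick, 16 high, at (-65, +65) mm from the base's centre in the base's axes; 89.7 mm above the table at joint 0. x along the bar, to the end with a white dot. 25 mm free under the bar outside its 18 mm hub.
- spindle_d: T-screw d as a whole; origin at the centre of its 28 mm collar's underside, 33 mm below the bar's middle; does not turn. It turns with 0.05 to 0.15 N m until the platen is on its posts, then the torque climbs steeply, by 1 to 3 N m per rad. Snug: 0.35 N m (10 N pushed square 35 mm from the axis), 0.28 to 0.4 is good.
- level_mid (a point): middle of a small black round bubble level with a yellow face, 36 mm across, 12 high, lying loose on the platen near its centre; leave it lying there.
- brayer: hand ink roller with red handle, 190 long, 90 wide, 36 high mm, standing by on the table; origin at the centre of its underside. Leave alone.
- ink_jar: black screw-top ink jar, 68 across, 75 high mm, standing by on the table; origin at the centre of its underside. Leave alone.
- brush_cup: blue ceramic cup, 72 across, 90 high mm, standing by on the table; origin at the centre of its underside. Leave alone.
- ink_can: blue can, 64 across, 60 high mm, standing by on the table; origin at the centre of its underside. Leave alone.
- ink_knife: ink spatula lying on the table, about 220 long mm, standing by on the table; origin at the centre of its underside. Leave alone.
- lino_block: mounted grey lino block, 100 x 75 x 22 mm, standing by on the table; origin at the centre of its underside. Leave alone.
There are look-alikes about, which are no part of the job. Of the things shaped like the platen, the aluminium one is meant.

How it is judged:
On the way:
1. all four screws are turned part-way down (each past 0.7 rad) while none is past 1.6 rad (value of joint screw_a between 0.7 and 1.6 rad and value of joint screw_b between 0.7 and 1.6 rad and value of joint screw_c between 0.7 and 1.6 rad and value of joint screw_d between 0.7 and 1.6 rad), for 0.1 s.
At the end, for the whole second after the job is handed in: each of the four screws presses on the platen with 22 to 70 N (the springs alone give less than 10 N, so the platen is on its posts), the platen lies flat (within 0.4 degrees) and still, and the level still lies on it within 30 mm of its centre (contact force between spindle_a and platen between 22 and 70 N and contact force between spindle_b and platen between 22 and 70 N and contact force between spindle_c and platen between 22 and 70 N and contact force between spindle_d and platen between 22 and 70 N and angle between platen's own z axis and vertical below 0.007 rad and linear speed of platen below 0.01 m/s and horizontal distance between level_mid and platen below 0.03 m); the robot touches nothing.
It fails at once if the platen is tipped by more than 0.033 rad (screws brought down unevenly) (angle between platen's own z axis and vertical above 0.033 rad).
It fails at once if two neighbouring screws are brought down well ahead of the other two (not crisscross) ((value of joint each of screw_a, screw_b above 0.95 rad and value of joint each of screw_c, screw_d below 0.5 rad) or (value of joint each of screw_a, screw_b above 1.8 rad and value of joint each of screw_c, screw_d below 1.4 rad) or (value of joint each of screw_b, screw_c above 0.95 rad and value of joint each of screw_d, screw_a below 0.5 rad) or (value of joint each of screw_b, screw_c above 1.8 rad and value of joint each of screw_d, screw_a below 1.4 rad) or (value of joint each of screw_c, screw_d above 0.95 rad and value of joint each of screw_a, screw_b below 0.5 rad) or (value of joint each of screw_c, screw_d above 1.8 rad and value of joint each of screw_a, screw_b below 1.4 rad) or (value of joint each of screw_d, screw_a above 0.95 rad and value of joint each of screw_b, screw_c below 0.5 rad) or (value of joint each of screw_d, screw_a above 1.8 rad and value of joint each of screw_b, screw_c below 1.4 rad)).
It fails at once if a screw is forced: it presses on the platen with more than 100 N (contact force between any of spindle_a, spindle_b, spindle_c, spindle_d and platen above 100 N).
It fails at once if the level is knocked off its place (more than 30 mm from the platen's centre) (horizontal distance between level_mid and platen above 0.03 m).
It fails at once if another thing on the bench is moved by more than 20 mm (distance of any of brayer, ink_jar, brush_cup, ink_can, ink_knife, lino_block from where it was at the start of the episode above 0.02 m).
It also fails if it takes over 72 s, if anything falls off the work surface, if the arm or the gripper's body presses on something with over 40 N, if the wrist force passes 120 N, or if a joint passes its speed limit or range.

## Working session

There is one attempt and no reset: what is moved stays moved. The work goes in short steps, Python scripts to look and compute and a tool call to move; the robot and the scene stay as the last step left them, time stands still between calls to the robot, and variables do not carry over. Pictures are saved under pics/ and viewed, at most 10 in all, crops included, and the job is handed in when it is done.

Besides the shell and the picture viewer there is one more tool, called after "Emit:" in YAML: its name, and indented under it one key for each argument. play_rows: Moves the arm, as the interface text tells. Its arguments: {"type":"object","properties":{"series":{"type":"array"}},"required":["series"]}

```bash
ls; mkdir -p pics
python3 - <<'E'
from plant import manip
import cv2
s=manip.state(); print(s)
for n in("scene","top"):
    f=manip.grab_frame(n); cv2.imwrite(f"pics/{n}0.png",f["frame"]); print(n,f["mtx"].tolist(),f["k1"],f["R"].tolist(),f["t"].tolist())
E
```

```text
pics
{'time': 0.0, 'joint_pos': array([-1.23300635e+00,  5.33536988e-02,  1.61428175e+00,  3.62591536e-06,
        1.47601806e+00, -1.19002829e-01]), 'joint_vel': array([ 0.00042023, -0.00075974, -0.0001901 ,  0.00076862, -0.00058735,
       -0.00029132]), 'joint_efforts': array([ 1.39732951e-03, -3.93679655e+01, -3.70176530e+01, -2.54661904e-05,
        7.12899680e-03,  6.93886079e-06]), 'tool_pos': array([ 0.27546189, -0.56032833,  0.23007231]), 'tool_rot': array([-1.02446515e-03,  9.74030250e-01,  2.26415571e-01, -1.10703602e-04]), 'contact_force': array([ 0.3604456 ,  0.32107929, -0.6492149 ]), 'ft_torque': array([-0.0010334 , -0.0021502 ,  0.00910975]), 'grasp_force': 0.0, 'gripper_width': 0.9989112962329123}
scene [[463.163398178419, 0.0, 280.3051162153867], [0.0, 463.163398178419, 215.26958588967454], [0.0, 0.0, 1.0]] -0.12437364162387617 [[-0.636043624503263, 0.771570241646198, 0.011307958913067394], [0.5469635885907175, 0.46112930119668316, -0.6987063763368865], [-0.5443154788215344, -0.4382226942821265, -0.7153191803184069]] [0.2916716262054195, -0.2071774127607732, 1.6773021328958333]
top [[413.5613394835021, 0.0, 277.32178024339066], [0.0, 413.5613394835021, 208.3797688088235], [0.0, 0.0, 1.0]] -0.058562262674320895 [[-0.030598180146182485, -0.9992863054868836, -0.02215019273316772], [-0.991319694751979, 0.03317418562472514, -0.12721924463295337], [0.1278632635614495, 0.01806524493360096, -0.9916272650330386]] [0.030346569036421463, 0.48996127852875376, 0.9745266251392032]
```

View pics/top0.png

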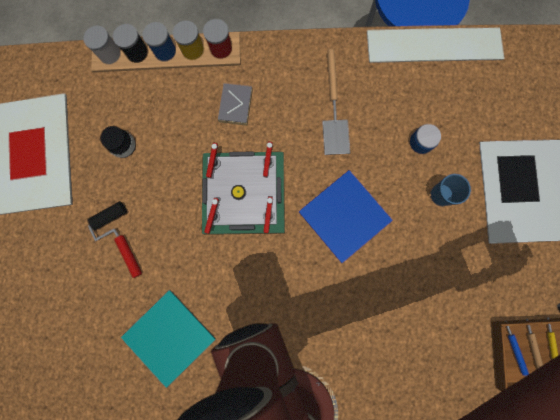

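View pics/scene0.png

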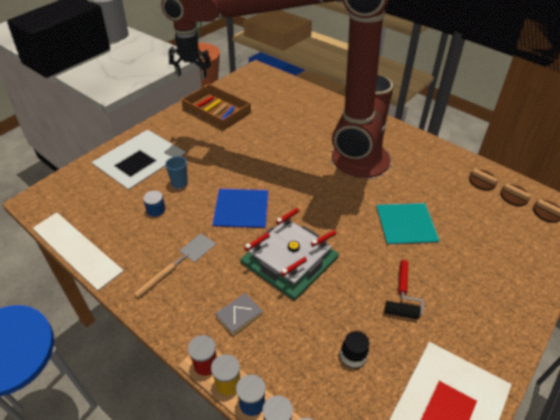

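The top view shows the press at about (243,193). Its red bars are at about (212,161), (268,160), (212,215) and (268,215), and the level is at (238,192). The scene view shows the press at about (290,250).

```bash
cat > h.py <<'E'
import numpy as np,cv2
from plant import manip
def und(f,p):
    m=f["mtx"];K=np.array(m);d=np.array([f["k1"],0,0,0,0.])
    return cv2.undistortPoints(np.array(p,float).reshape(-1,1,2),K,d).reshape(-1,2)
def cast(f,p,z):
    R=np.array(f["R"]);t=np.array(f["t"]);C=-R.T@t
    D=np.c_[und(f,p),np.ones(len(np.reshape(p,(-1,2))))]@R
    return C+D*((z-C[2])/D[:,2])[:,None]
def red(f):
    h=cv2.cvtColor(f["frame"],cv2.COLOR_BGR2HSV)
    return (((h[...,0]<8)|(h[...,0]>172))&(h[...,1]>150)&(h[...,2]>70)).astype(np.uint8)*255
def bars(f,roi,z):
    m=red(f);k=np.zeros_like(m);x0,y0,x1,y1=roi;k[y0:y1,x0:x1]=m[y0:y1,x0:x1]
    out=[]
    for c in cv2.findContours(k,cv2.RETR_EXTERNAL,cv2.CHAIN_APPROX_NONE)[0]:
        if cv2.contourArea(c)<40: continue
        w=cast(f,c.reshape(-1,2).astype(float),z)[:,:2]
        (cx,cy),(a,b),g=cv2.minAreaRect((w*1000).astype(np.float32))
        if a<b:a,b,g=b,a,g+90
        g=(g+90)%180-90
        out.append((round(cx,1),round(cy,1),round(a,1),round(b,1),round(g,1)))
    return sorted(out)
E
python3 - <<'E'
from h import *
T=manip.grab_frame("top");S=manip.grab_frame("scene")
print(bars(T,(190,130,300,250),.0955)); print(bars(S,(230,190,350,300),.0955))
for n,f,(x,y,w,h) in(("top",T,(195,140,100,105)),("scene",S,(235,195,110,105))):
    cv2.imwrite(f"pics/z_{n}.png",cv2.resize(f["frame"][y:y+h,x:x+w],None,fx=5.4,fy=5.4,interpolation=cv2.INTER_CUBIC))
h=cv2.cvtColor(T["frame"],cv2.COLOR_BGR2HSV)
g=cv2.inRange(h,(50,80,25),(85,255,160));k=np.zeros_like(g);k[140:245,195:293]=g[140:245,195:293]
p=cv2.convexHull(np.argwhere(k)[:,::-1].astype(np.int32)).reshape(-1,2)
r=cv2.minAreaRect((cast(T,p.astype(float),.022)[:,:2]*1000).astype(np.float32));print(r)
y=cv2.inRange(h,(22,150,100),(35,255,255))[140:245,195:293];q=np.argwhere(y).mean(0)[::-1]+[195,140];print("level",cast(T,[q],.0675))
E
```

```text
[(461.3, 36.6, 65.5, 10.9, -9.7), (464.0, 166.8, 67.0, 12.6, -17.8), (592.0, 34.3, 67.2, 11.2, -9.5), (596.8, 164.1, 69.5, 13.3, -12.9)]
[(461.6, 36.2, 64.1, 19.1, -3.4), (464.1, 167.8, 65.3, 18.7, -11.6), (591.8, 33.2, 66.8, 18.6, -2.6), (596.4, 164.7, 65.4, 14.7, -6.7)]
((535.3284912109375, 99.89273834228516), (199.95545959472656, 201.1792449951172), 88.90680694580078)
level [[0.52934328 0.10643853 0.0675    ]]
```

View pics/z_top.png

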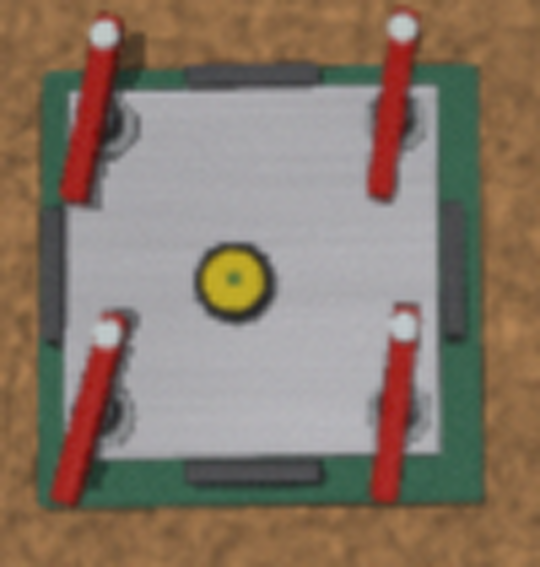

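View pics/z_scene.png

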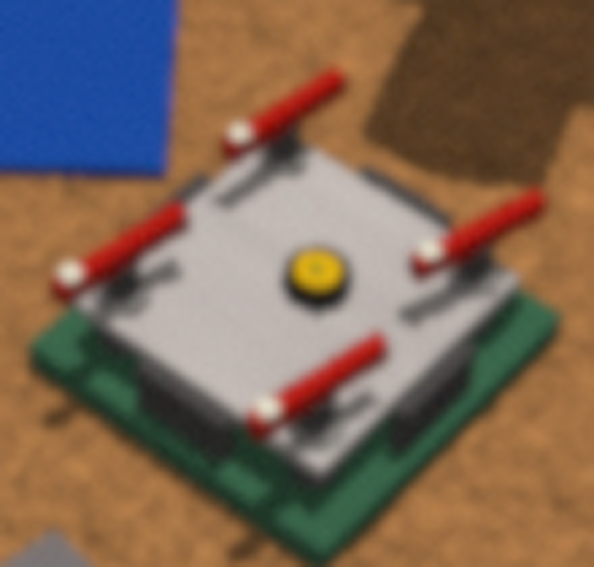

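The crops show the white dots at the +x ends of all four bars. They leave the red short of the dotted end, so I measure each bar from its plain end. Press centre is about (535.5, 99.3) mm with yaw about -1.05°, and the screws are at θ ≈ 0.21, 0.15, 0.15 and 0.29. I'll move over screw a.

Emit:
play_rows:
  series:
    - [[0.0192,0.0426,0,0,0,8.29,0.5],[0.0192,0.0426,0,0,0,8.29,0.5],[0.0192,0.0426,0,0,0,8.29,0.5],[0.0192,0.0426,0,0,0,8.29,0.5],[0.0192,0.0426,0,0,0,8.29,0.5],[0.0192,0.0426,0,0,0,8.29,0.5],[0.0192,0.0426,0,0,0,8.29,0.5],[0.0192,0.0426,0,0,0,8.29,0.5],[0.0192,0.0426,0,0,0,8.29,0.5],[0.0192,0.0426,0,0,0,8.29,0.5]]

```text
time: 1.2
tool_pos: [0.468, -0.133, 0.2313]
tool_rot: [0.0, 0.578, 0.816, 0.0]
contact_force: [0.0, -0.9, -0.0]
gripper_width: 0.499
grasp_force: 0.0
```

Emit:
play_rows:
  series:
    - [[0.0192,0.0426,0,0,0,8.29,0.5],[0.0192,0.0426,0,0,0,8.29,0.5],[0.0192,0.0426,0,0,0,8.29,0.5],[0.0192,0.0426,0,0,0,8.29,0.5],[0.0192,0.0426,-0.02,0,0,8.29,0.5],[0.0192,0.0426,-0.02,0,0,8.29,0.5],[0.0192,0.0426,-0.02,0,0,8.29,0.5],[0,0,-0.02,0,0,0,0.5],[0,0,0,0,0,0,0.5]]

```text
time: 2.1
tool_pos: [0.5987, 0.1621, 0.1478]
tool_rot: [-0.004, 0.111, 0.994, -0.001]
contact_force: [-0.6, 0.0, -0.1]
gripper_width: 0.499
grasp_force: 0.0
```

```bash
cat >> h.py <<'E'
from scipy.spatial.transform import Rotation as Ro
def st():
    s=manip.state();q=s["tool_rot"];R=Ro.from_quat([q[1],q[2],q[3],q[0]]).as_matrix()
    print("t",round(s["time"],2),"p",np.round(s["tool_pos"]*1000,1),"psi",round(np.degrees(np.arctan2(R[1,0],R[0,0])),2),"tilt",np.round(R[:2,2],4),"F",np.round(s["contact_force"],2),"M",np.round(s["ft_torque"],3),"w",round(s["gripper_width"],3),"g",s["grasp_force"],"j6",round(s["joint_pos"][5],2))
E
python3 -c "from h import *;st()"
```

```text
t 2.1 p [598.7 162.1 147.8] psi 167.22 tilt [-0.0077 -0.0013] F [-0.58  0.04 -0.05] M [ 0.012  0.01  -0.013] w 0.499 g 0.0 j6 -1.2
```

Emit:
play_rows:
  series:
    - [[0,0,-0.03,0,0,0,0.5],[0,0,-0.03,0,0,0,0.5],[0,0,-0.008,0,0,0,0.5],[0,0,0,0,0,0,0.5]]

```text
time: 2.5
tool_pos: [0.6002, 0.1604, 0.0835]
tool_rot: [-0.001, 0.113, 0.994, -0.0]
contact_force: [0.6, -0.4, 0.2]
gripper_width: 0.499
grasp_force: 0.0
```

```bash
python3 -c "
from h import *;st()
for n,(x,y,w,h) in(('top',(185,120,120,130)),('scene',(215,150,150,150))):
    f=manip.grab_frame(n);cv2.imwrite(f'pics/g_{n}.png',cv2.resize(f['frame'][y:y+h,x:x+w],None,fx=4,fy=4,interpolation=cv2.INTER_CUBIC))
a=cv2.imread('pics/g_top.png');b=cv2.imread('pics/g_scene.png');H=max(a.shape[0],b.shape[0])
o=np.zeros((H,a.shape[1]+b.shape[1],3),np.uint8);o[:a.shape[0],:a.shape[1]]=a;o[:b.shape[0],a.shape[1]:]=b
o=cv2.resize(o,(800,int(H*800/o.shape[1])));cv2.imwrite('pics/g.png',o)"
```

```text
t 2.5 p [600.2 160.4  83.5] psi 167.04 tilt [-0.0025 -0.0004] F [ 0.56 -0.35  0.18] M [-0.04  -0.036 -0.046] w 0.499 g 0.0 j6 -1.2
```

View pics/g.png

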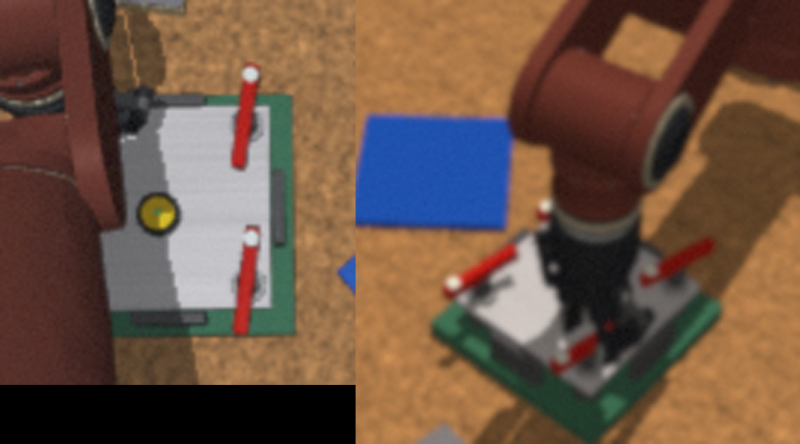

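The fingers straddle bar a. In the scene part of the picture they are around (600,320) with the bar between them. I'll close the gripper.

Emit:
play_rows:
  series:
    - [[0,0,0,0,0,0,0.1],[0,0,0,0,0,0,0.1],[0,0,0,0,0,0,0.1],[0,0,0,0,0,0,0.0],[0,0,0,0,0,0,0.0]]

```text
time: 3.1
tool_pos: [0.6022, 0.1611, 0.0863]
tool_rot: [0.001, 0.112, 0.994, 0.0]
contact_force: [-1.2, -0.4, 5.3]
gripper_width: 0.115
grasp_force: 59.3
```

```bash
python3 -c "from h import *;st()"
```

```text
t 3.1 p [602.2 161.1  86.3] psi 167.1 tilt [ 0.0025 -0.0002] F [-1.24 -0.36  5.34] M [-0.274  0.274 -0.075] w 0.115 g 59.321404695510864 j6 -1.2
```

Emit:
play_rows:
  series:
    - [[0,0,-0.0001,0,0,-3,0],[0,0,-0.0003,0,0,-6,0],[0,0,-0.0003,0,0,-6,0]]

```text
time: 3.4
tool_pos: [0.6022, 0.161, 0.0855]
tool_rot: [0.001, 0.243, 0.97, -0.0]
contact_force: [-1.7, -1.9, 5.2]
gripper_width: 0.12
grasp_force: 59.4
```

```bash
python3 -c "from h import *;st()"
```

```text
t 3.4 p [602.2 161.   85.5] psi 151.87 tilt [ 0.0023 -0.0006] F [-1.68 -1.92  5.22] M [-0.401  0.272  0.053] w 0.12 g 59.379780292510986 j6 -0.94
```

Emit:
play_rows:
  series:
    - [[0,0,-0.0005,0,0,-8.4,0],[0,0,-0.0005,0,0,-8.4,0],[0,0,-0.0005,0,0,-8.4,0],[0,0,-0.0005,0,0,-8.4,0],[0,0,-0.0005,0,0,-8.4,0],[0,0,-0.0005,0,0,-8.4,0],[0,0,0,0,0,0,0]]

```text
time: 4.1
tool_pos: [0.6018, 0.1607, 0.0829]
tool_rot: [0.001, 0.632, 0.775, -0.0]
contact_force: [-4.1, -3.7, 9.2]
gripper_width: 0.118
grasp_force: 59.7
```

```bash
python3 -c "from h import *;st()"
```

```text
t 4.1 p [601.8 160.7  82.9] psi 101.57 tilt [ 0.001  -0.0013] F [-4.08 -3.67  9.23] M [-0.542  0.777 -0.114] w 0.118 g 59.747596979141235 j6 -0.06
```

Emit:
play_rows:
  series:
    - [[0,0,0,0,0,0,0.45],[0,0,0,0,0,0,0.45],[0,0,0.012,0,0,0,0.45],[0,0,0.02,0,0,0,0.45]]

```text
time: 4.5
tool_pos: [0.5997, 0.1611, 0.1113]
tool_rot: [-0.001, 0.631, 0.776, -0.001]
contact_force: [-0.6, -0.4, -0.2]
gripper_width: 0.446
grasp_force: 0.0
```

Emit:
play_rows:
  series:
    - [[-0.0147,-0.0141,0,0,0,7.63,0.45],[-0.0147,-0.0141,0,0,0,7.63,0.45],[-0.0147,-0.0141,0,0,0,7.63,0.45],[-0.0147,-0.0141,0,0,0,7.63,0.45],[-0.0147,-0.0141,0,0,0,7.63,0.45],[-0.0147,-0.0141,0,0,0,7.63,0.45],[-0.0147,-0.0141,0,0,0,7.63,0.45],[-0.0147,-0.0141,0,0,0,7.63,0.45],[-0.0147,-0.0141,0,0,0,7.63,0.45],[0,0,0,0,0,0,0.45]]

```text
time: 5.5
tool_pos: [0.4679, 0.0335, 0.1129]
tool_rot: [0.0, 0.085, 0.996, -0.0]
contact_force: [-0.3, -0.2, -0.9]
gripper_width: 0.452
grasp_force: 0.0
```

```bash
python3 -c "
from h import *;st()
f=manip.grab_frame('scene');print(bars(f,(230,190,350,300),.0955));st()"
```

```text
t 5.5 p [467.9  33.5 112.9] psi 170.28 tilt [ 0.0003 -0.0002] F [-0.29 -0.22 -0.86] M [-0.006  0.008 -0.01 ] w 0.452 g 0.0 j6 -1.49
[(464.1, 167.8, 65.2, 18.2, -12.5), (592.2, 35.6, 66.2, 18.2, -7.6), (606.2, 173.5, 68.2, 15.8, -78.1)]
t 5.55 p [468.8  34.1 113.2] psi 170.17 tilt [0.0013 0.0002] F [-0.1   0.8  -0.54] M [ 0.008  0.007 -0.007] w 0.449 g 0.0 j6 -1.49
```

Emit:
play_rows:
  series:
    - [[0,0,-0.018,0,0,0,0.45],[0,0,-0.01,0,0,0,0.45],[0,0,0,0,0,0,0.3],[0,0,0,0,0,0,0.0],[0,0,0,0,0,0,0.0],[0,0,0,0,0,0,0.0],[0,0,0,0,0,0,0.0]]

```text
time: 6.25
tool_pos: [0.4687, 0.0338, 0.0848]
tool_rot: [-0.0, 0.084, 0.996, -0.001]
contact_force: [-1.7, -5.2, -0.9]
gripper_width: 0.122
grasp_force: 60.5
```

```bash
python3 -c "from h import *;st()"
```

```text
t 6.25 p [468.7  33.8  84.8] psi 170.37 tilt [-0.0007 -0.0014] F [-1.67 -5.19 -0.92] M [-0.667  0.439  0.015] w 0.122 g 60.51790944300592 j6 -1.49
```

Emit:
play_rows:
  series:
    - [[0,0,-0.0002,0,0,-4,0],[0,0,-0.0004,0,0,-8.2,0],[0,0,-0.0004,0,0,-8.2,0],[0,0,-0.0004,0,0,-8.2,0],[0,0,-0.0004,0,0,-8.2,0],[0,0,-0.0004,0,0,-8.2,0],[0,0,-0.0004,0,0,-8.2,0],[0,0,-0.0004,0,0,-8.2,0],[0,0,-0.0004,0,0,-8.2,0]]

```text
time: 7.15
tool_pos: [0.4692, 0.0343, 0.0811]
tool_rot: [0.001, 0.64, 0.768, 0.0]
contact_force: [0.8, -1.8, -4.5]
gripper_width: 0.12
grasp_force: 59.9
```

```bash
python3 -c "from h import *;st()"
```

```text
t 7.15 p [469.2  34.3  81.1] psi 100.43 tilt [ 0.0013 -0.0002] F [ 0.77 -1.77 -4.46] M [-0.368 -0.238  0.037] w 0.12 g 59.9274455755949 j6 -0.27
```

Emit:
play_rows:
  series:
    - [[0,0,0,0,0,0,0.45],[0,0,0,0,0,0,0.45],[0,0,0.012,0,0,0,0.45],[0,0,0.02,0,0,0,0.45]]

```text
time: 7.55
tool_pos: [0.4681, 0.0346, 0.1132]
tool_rot: [-0.001, 0.637, 0.771, -0.0]
contact_force: [0.7, 0.5, 0.9]
gripper_width: 0.449
grasp_force: 0.0
```

```bash
python3 -c "
from h import *;st()
for n,r in(('scene',(230,190,350,300)),('top',(190,130,300,250))):
  print(bars(manip.grab_frame(n),r,.0955))"
```

```text
t 7.55 p [468.1  34.6 113.2] psi 100.86 tilt [-0.0022  0.0007] F [0.71 0.5  0.89] M [-0.048  0.006  0.022] w 0.449 g 0.0 j6 -0.27
[(464.2, 167.8, 65.6, 18.7, -11.6), (476.2, 40.5, 79.7, 20.7, -78.2), (592.2, 35.2, 66.0, 18.3, -8.9), (606.2, 173.5, 68.2, 15.8, -78.1)]
[(463.7, 167.0, 66.4, 12.4, -17.8), (599.0, 169.5, 66.6, 13.4, -77.8), (602.1, 32.2, 46.3, 11.6, -7.7)]
```

Emit:
play_rows:
  series:
    - [[0.0145,-0.0003,0,0,0,7.8,0.45],[0.0145,-0.0003,0,0,0,7.8,0.45],[0.0145,-0.0003,0,0,0,7.8,0.45],[0.0145,-0.0003,0,0,0,7.8,0.45],[0.0145,-0.0003,0,0,0,7.8,0.45],[0.0145,-0.0003,0,0,0,7.8,0.45],[0.0145,-0.0003,0,0,0,7.8,0.45],[0.0145,-0.0003,0,0,0,7.8,0.45],[0.0145,-0.0003,0,0,0,7.8,0.45],[0,0,0,0,0,0,0.45]]

```text
time: 8.65
tool_pos: [0.6006, 0.0316, 0.1133]
tool_rot: [0.0, 0.079, 0.997, 0.0]
contact_force: [-0.4, -0.3, 0.4]
gripper_width: 0.451
grasp_force: 0.0
```

Emit:
play_rows:
  series:
    - [[0,0,-0.018,0,0,0,0.45],[0,0,-0.01,0,0,0,0.45],[0,0,0,0,0,0,0.3],[0,0,0,0,0,0,0.0],[0,0,0,0,0,0,0.0],[0,0,0,0,0,0,0.0],[0,0,0,0,0,0,0.0]]

```text
time: 9.35
tool_pos: [0.5987, 0.0315, 0.0852]
tool_rot: [-0.001, 0.079, 0.997, -0.0]
contact_force: [-3.1, -2.7, -0.2]
gripper_width: 0.122
grasp_force: 60.3
```

```bash
python3 -c "from h import *;st()"
```

```text
t 9.35 p [598.7  31.5  85.2] psi 170.95 tilt [-0.0014 -0.0003] F [-3.13 -2.74 -0.18] M [-0.215  0.584  0.   ] w 0.122 g 60.3478342294693 j6 -1.48
```

Emit:
play_rows:
  series:
    - [[0,0,-0.0002,0,0,-4,0],[0,0,-0.0004,0,0,-8.2,0],[0,0,-0.0004,0,0,-8.2,0],[0,0,-0.0004,0,0,-8.2,0],[0,0,-0.0004,0,0,-8.2,0],[0,0,-0.0004,0,0,-8.2,0],[0,0,-0.0004,0,0,-8.2,0],[0,0,-0.0004,0,0,-8.2,0],[0,0,-0.0004,0,0,-8.2,0]]

```text
time: 10.25
tool_pos: [0.5992, 0.0319, 0.0815]
tool_rot: [-0.0, 0.636, 0.772, 0.0]
contact_force: [-0.5, 1.1, -3.6]
gripper_width: 0.12
grasp_force: 60.0
```

```bash
python3 -c "from h import *;st()"
```

```text
t 10.25 p [599.2  31.9  81.5] psi 101.04 tilt [0.0001 0.0006] F [-0.49  1.14 -3.55] M [0.029 0.09  0.085] w 0.12 g 60.04055142402649 j6 -0.26
```

Emit:
play_rows:
  series:
    - [[0,0,0,0,0,0,0.45],[0,0,0,0,0,0,0.45],[0,0,0.012,0,0,0,0.45],[0,0,0.02,0,0,0,0.45]]

```text
time: 10.65
tool_pos: [0.5988, 0.0317, 0.1138]
tool_rot: [-0.001, 0.633, 0.774, -0.0]
contact_force: [1.1, -0.1, 0.1]
gripper_width: 0.448
grasp_force: 0.0
```

Emit:
play_rows:
  series:
    - [[-0.0142,0.0147,0,0,0,6.77,0.45],[-0.0142,0.0147,0,0,0,6.77,0.45],[-0.0142,0.0147,0,0,0,6.77,0.45],[-0.0142,0.0147,0,0,0,6.77,0.45],[-0.0142,0.0147,0,0,0,6.77,0.45],[-0.0142,0.0147,0,0,0,6.77,0.45],[-0.0142,0.0147,0,0,0,6.77,0.45],[-0.0142,0.0147,0,0,0,6.77,0.45],[-0.0142,0.0147,0,0,0,6.77,0.45],[0,0,0,0,0,0,0.45]]

```text
time: 11.65
tool_pos: [0.4711, 0.1653, 0.1152]
tool_rot: [0.001, 0.152, 0.988, 0.001]
contact_force: [0.3, -0.6, 0.8]
gripper_width: 0.455
grasp_force: 0.0
```

```bash
python3 -c "
from h import *;st()
print(bars(manip.grab_frame('scene'),(230,190,350,300),.0955))"
```

```text
t 11.65 p [471.1 165.3 115.2] psi 162.54 tilt [0.0019 0.0009] F [ 0.26 -0.57  0.81] M [ 0.027  0.023 -0.005] w 0.455 g 0.0 j6 -1.08
[(475.8, 39.6, 77.8, 20.5, -79.4), (481.4, 164.7, 38.4, 19.3, -17.5), (604.2, 38.9, 72.8, 19.0, -84.7), (605.1, 173.3, 68.2, 17.9, -78.1)]
```

Emit:
play_rows:
  series:
    - [[0,-0.001,-0.02,0,0,0,0.45],[0,0,-0.01,0,0,0,0.45],[0,0,0,0,0,0,0.3],[0,0,0,0,0,0,0.0],[0,0,0,0,0,0,0.0],[0,0,0,0,0,0,0.0],[0,0,0,0,0,0,0.0]]

```text
time: 12.4
tool_pos: [0.4721, 0.1632, 0.0843]
tool_rot: [0.001, 0.154, 0.988, 0.0]
contact_force: [1.6, 2.3, -1.0]
gripper_width: 0.122
grasp_force: 61.6
```

```bash
python3 -c "from h import *;st()"
```

```text
t 12.4 p [472.1 163.2  84.3] psi 162.29 tilt [0.0015 0.0006] F [ 1.59  2.29 -0.97] M [ 0.319 -0.229  0.023] w 0.122 g 61.61269096657634 j6 -1.08
```

Emit:
play_rows:
  series:
    - [[0,0,-0.0002,0,0,-4,0],[0,0,-0.0004,0,0,-8.2,0],[0,0,-0.0004,0,0,-8.2,0],[0,0,-0.0004,0,0,-8.2,0],[0,0,-0.0004,0,0,-8.2,0],[0,0,-0.0004,0,0,-8.2,0],[0,0,-0.0004,0,0,-8.2,0],[0,0,-0.0004,0,0,-8.2,0]]

```text
time: 13.2
tool_pos: [0.4716, 0.1628, 0.0811]
tool_rot: [0.0, 0.639, 0.769, -0.0]
contact_force: [-0.1, 0.8, 0.2]
gripper_width: 0.122
grasp_force: 61.9
```

```bash
python3 -c "from h import *;st()"
```

```text
t 13.2 p [471.6 162.8  81.1] psi 100.58 tilt [ 0.0002 -0.0004] F [-0.07  0.82  0.15] M [ 0.232  0.059 -0.002] w 0.122 g 61.883335299789906 j6 -0.0
```

Emit:
play_rows:
  series:
    - [[0,0,0,0,0,0,0.45],[0,0,0,0,0,0,0.45],[0,0,0.012,0,0,0,0.45],[0,0,0.02,0,0,0,0.45]]

```text
time: 13.6
tool_pos: [0.4705, 0.1626, 0.1124]
tool_rot: [-0.001, 0.636, 0.772, -0.001]
contact_force: [-0.1, 0.2, 0.3]
gripper_width: 0.452
grasp_force: 0.0
```

```bash
python3 -c "
from h import *;st()
for n,r in(('scene',(230,190,350,300)),('top',(190,130,300,250))):
  print(bars(manip.grab_frame(n),r,.092))"
```

```text
t 13.6 p [470.5 162.6 112.4] psi 100.99 tilt [-0.0029 -0.0009] F [-0.06  0.16  0.32] M [0.069 0.05  0.004] w 0.452 g 0.0 j6 -0.01
[(473.0, 171.3, 73.4, 24.3, -81.5), (473.1, 37.5, 78.1, 20.5, -79.4), (602.0, 36.8, 73.1, 19.1, -84.7), (603.2, 170.6, 70.8, 18.0, -78.1)]
[(468.2, 42.8, 64.9, 11.2, -79.6), (597.4, 39.5, 66.0, 12.2, -79.2), (602.5, 156.6, 39.2, 12.8, -77.8)]
```

Emit:
play_rows:
  series:
    - [[0.0328,-0.0005,0,0,0,0,0.4],[0.0328,-0.0005,0,0,0,0,0.4],[0.0328,-0.0005,0,0,0,0,0.4],[0.0328,-0.0005,0,0,0,0.5,0.4],[0,0,-0.012,0,0,0,0.4],[0,0,-0.02,0,0,0,0.4],[0,0,0,0,0,0,0.3],[0,0,0,0,0,0,0.0],[0,0,0,0,0,0,0.0],[0,0,0,0,0,0,0.0]]

```text
time: 14.7
tool_pos: [0.6014, 0.1608, 0.081]
tool_rot: [-0.001, 0.633, 0.774, -0.001]
contact_force: [-2.6, -0.5, 0.3]
gripper_width: 0.11
grasp_force: 95.2
```

```bash
python3 -c "from h import *;st()"
```

```text
t 14.7 p [601.4 160.8  81. ] psi 101.43 tilt [-0.0028 -0.0005] F [-2.56 -0.46  0.25] M [-0.12   1.106  0.084] w 0.11 g 95.18268942832947 j6 -0.06
```

Emit:
play_rows:
  series:
    - [[0,0,0,0,0,0,0.0],[0,0,-0.0003,0,0,-6,0],[0,0,-0.0003,0,0,-6,0],[0,0,-0.0003,0,0,-5,0]]

```text
time: 15.1
tool_pos: [0.6014, 0.161, 0.0801]
tool_rot: [-0.001, 0.742, 0.67, -0.001]
contact_force: [-6.2, -0.7, 1.6]
gripper_width: 0.111
grasp_force: 95.6
```

```bash
python3 -c "from h import *;st()"
```

```text
t 15.1 p [601.4 161.   80.1] psi 84.2 tilt [-0.0033 -0.0002] F [-6.17 -0.7   1.56] M [-0.087  1.455  0.098] w 0.111 g 95.63169479370117 j6 0.24
```

Emit:
play_rows:
  series:
    - [[0,0,-0.0002,0,0,-3.5,0]]

```text
time: 15.2
tool_pos: [0.6014, 0.161, 0.0799]
tool_rot: [-0.001, 0.762, 0.648, -0.001]
contact_force: [-5.8, -0.6, 2.5]
gripper_width: 0.108
grasp_force: 95.7
```

```bash
python3 -c "from h import *;st()"
```

```text
t 15.2 p [601.4 161.   79.9] psi 80.75 tilt [-0.0034 -0.0001] F [-5.81 -0.61  2.45] M [-0.012  1.471  0.075] w 0.108 g 95.65307155251503 j6 0.3
```

Emit:
play_rows:
  series:
    - [[0,0,-0.0002,0,0,-3.5,0]]

```text
time: 15.3
tool_pos: [0.6013, 0.161, 0.0797]
tool_rot: [-0.001, 0.781, 0.624, -0.001]
contact_force: [-6.7, -1.7, 2.5]
gripper_width: 0.112
grasp_force: 95.7
```

```bash
python3 -c "from h import *;st()"
```

```text
t 15.3 p [601.3 161.   79.7] psi 77.28 tilt [-0.0035 -0.0001] F [-6.72 -1.74  2.55] M [-0.008  1.54   0.077] w 0.112 g 95.69377809762955 j6 0.36
```

Emit:
play_rows:
  series:
    - [[0,0,-0.0002,0,0,-3.5,0]]

```text
time: 15.4
tool_pos: [0.6013, 0.161, 0.0795]
tool_rot: [-0.001, 0.8, 0.6, -0.001]
contact_force: [-6.7, -0.9, 1.0]
gripper_width: 0.114
grasp_force: 95.7
```

```bash
python3 -c "from h import *;st()"
```

```text
t 15.4 p [601.3 161.   79.5] psi 73.78 tilt [-0.0035 -0.0001] F [-6.65 -0.91  0.96] M [-0.014  1.462  0.115] w 0.114 g 95.72077855467796 j6 0.42
```

Emit:
play_rows:
  series:
    - [[0,0,-0.0002,0,0,-3.5,0]]

```text
time: 15.5
tool_pos: [0.6013, 0.161, 0.0793]
tool_rot: [-0.001, 0.818, 0.576, -0.001]
contact_force: [-6.0, -0.5, 1.6]
gripper_width: 0.115
grasp_force: 95.7
```

```bash
python3 -c "from h import *;st()"
```

```text
t 15.5 p [601.3 161.   79.3] psi 70.28 tilt [-0.0035  0.    ] F [-6.03 -0.54  1.58] M [-0.014  1.545  0.098] w 0.115 g 95.7432259619236 j6 0.49
```

Emit:
play_rows:
  series:
    - [[0,0,-0.0002,0,0,-3.5,0]]

```text
time: 15.6
tool_pos: [0.6013, 0.161, 0.0792]
tool_rot: [-0.001, 0.835, 0.55, -0.001]
contact_force: [-6.7, -1.5, 2.8]
gripper_width: 0.112
grasp_force: 95.8
```

```bash
python3 -c "from h import *;st()"
```

```text
t 15.6 p [601.3 161.   79.2] psi 66.77 tilt [-0.0036  0.0001] F [-6.69 -1.46  2.83] M [0.052 1.503 0.099] w 0.112 g 95.76374173164368 j6 0.55
```

Emit:
play_rows:
  series:
    - [[0,0,-0.0002,0,0,-3.5,0]]

```text
time: 15.7
tool_pos: [0.6013, 0.1611, 0.079]
tool_rot: [-0.001, 0.851, 0.525, -0.001]
contact_force: [-7.2, -1.1, 1.8]
gripper_width: 0.11
grasp_force: 95.8
```

```bash
python3 -c "from h import *;st()"
```

```text
t 15.7 p [601.3 161.1  79. ] psi 63.28 tilt [-0.0035  0.0001] F [-7.18 -1.1   1.76] M [0.144 1.499 0.061] w 0.11 g 95.78082293272018 j6 0.61
```

Emit:
play_rows:
  series:
    - [[0,0,-0.0002,0,0,-3.5,0]]

```text
time: 15.8
tool_pos: [0.6013, 0.1611, 0.0788]
tool_rot: [-0.001, 0.867, 0.498, -0.001]
contact_force: [-6.0, -1.3, 3.0]
gripper_width: 0.11
grasp_force: 95.8
```

```bash
python3 -c "from h import *;st()"
```

```text
t 15.8 p [601.3 161.1  78.8] psi 59.77 tilt [-0.0036  0.0002] F [-6.02 -1.34  3.  ] M [0.1   1.575 0.058] w 0.11 g 95.79457685351372 j6 0.67
```

Emit:
play_rows:
  series:
    - [[0,0,-0.0002,0,0,-3.5,0]]

```text
time: 15.9
tool_pos: [0.6013, 0.1611, 0.0786]
tool_rot: [-0.001, 0.882, 0.472, -0.002]
contact_force: [-7.5, -0.8, 2.8]
gripper_width: 0.111
grasp_force: 95.8
```

```bash
python3 -c "from h import *;st()"
```

```text
t 15.9 p [601.3 161.1  78.6] psi 56.27 tilt [-0.0036  0.0003] F [-7.47 -0.85  2.78] M [0.136 1.541 0.141] w 0.111 g 95.80278888344765 j6 0.73
```

Emit:
play_rows:
  series:
    - [[0,0,-0.0002,0,0,-3.5,0]]

```text
time: 16.0
tool_pos: [0.6013, 0.1611, 0.0784]
tool_rot: [-0.001, 0.896, 0.444, -0.002]
contact_force: [-6.9, -1.6, 2.9]
gripper_width: 0.114
grasp_force: 95.8
```

```bash
python3 -c "from h import *;st()"
```

```text
t 16.0 p [601.3 161.1  78.4] psi 52.77 tilt [-0.0036  0.0003] F [-6.94 -1.6   2.91] M [0.128 1.513 0.091] w 0.114 g 95.81130847334862 j6 0.79
```

Emit:
play_rows:
  series:
    - [[0,0,-0.0002,0,0,-3.5,0]]

```text
time: 16.1
tool_pos: [0.6013, 0.1612, 0.0783]
tool_rot: [-0.001, 0.909, 0.417, -0.002]
contact_force: [-7.2, -0.9, 2.5]
gripper_width: 0.113
grasp_force: 95.8
```

```bash
python3 -c "from h import *;st()"
```

```text
t 16.1 p [601.3 161.2  78.3] psi 49.27 tilt [-0.0035  0.0005] F [-7.23 -0.86  2.49] M [0.217 1.563 0.106] w 0.113 g 95.81657722592354 j6 0.85
```

Emit:
play_rows:
  series:
    - [[0,0,-0.0002,0,0,-3.5,0]]

```text
time: 16.2
tool_pos: [0.6013, 0.1612, 0.0781]
tool_rot: [-0.001, 0.921, 0.389, -0.002]
contact_force: [-8.2, -1.1, 3.1]
gripper_width: 0.107
grasp_force: 95.8
```

```bash
python3 -c "from h import *;st()"
```

```text
t 16.2 p [601.3 161.2  78.1] psi 45.77 tilt [-0.0036  0.0005] F [-8.23 -1.09  3.05] M [0.198 1.537 0.095] w 0.107 g 95.82603827118874 j6 0.91
```

Emit:
play_rows:
  series:
    - [[0,0,-0.0002,0,0,-3.5,0]]

```text
time: 16.3
tool_pos: [0.6013, 0.1612, 0.0779]
tool_rot: [-0.001, 0.933, 0.361, -0.002]
contact_force: [-7.8, -0.8, 2.8]
gripper_width: 0.114
grasp_force: 95.8
```

```bash
python3 -c "from h import *;st()"
```

```text
t 16.3 p [601.3 161.2  77.9] psi 42.27 tilt [-0.0036  0.0005] F [-7.8  -0.76  2.82] M [0.215 1.563 0.09 ] w 0.114 g 95.83616316318512 j6 0.97
```

Emit:
play_rows:
  series:
    - [[0,0,-0.0002,0,0,-3.5,0]]

```text
time: 16.4
tool_pos: [0.6013, 0.1612, 0.0777]
tool_rot: [-0.001, 0.943, 0.332, -0.002]
contact_force: [-7.5, -0.7, 2.9]
gripper_width: 0.111
grasp_force: 95.9
```

```bash
python3 -c "from h import *;st()"
```

```text
t 16.4 p [601.3 161.2  77.7] psi 38.77 tilt [-0.0036  0.0006] F [-7.51 -0.71  2.9 ] M [0.275 1.528 0.112] w 0.111 g 95.87025493383408 j6 1.04
```

Emit:
play_rows:
  series:
    - [[0,0,-0.0002,0,0,-3.5,0]]

```text
time: 16.5
tool_pos: [0.6013, 0.1613, 0.0776]
tool_rot: [-0.001, 0.953, 0.303, -0.002]
contact_force: [-7.6, -0.9, 4.2]
gripper_width: 0.114
grasp_force: 96.0
```

```bash
python3 -c "from h import *;st()"
```

```text
t 16.5 p [601.3 161.3  77.6] psi 35.27 tilt [-0.0036  0.0007] F [-7.61 -0.85  4.22] M [0.279 1.573 0.103] w 0.114 g 95.97015962004662 j6 1.1
```

Emit:
play_rows:
  series:
    - [[0,0,-0.0002,0,0,-3.5,0]]

```text
time: 16.6
tool_pos: [0.6013, 0.1613, 0.0774]
tool_rot: [-0.001, 0.962, 0.274, -0.002]
contact_force: [-7.9, -1.1, 4.4]
gripper_width: 0.109
grasp_force: 96.1
```

```bash
python3 -c "from h import *;st()"
```

```text
t 16.6 p [601.3 161.3  77.4] psi 31.78 tilt [-0.0036  0.0007] F [-7.85 -1.07  4.36] M [0.317 1.588 0.207] w 0.109 g 96.0729968547821 j6 1.16
```

Emit:
play_rows:
  series:
    - [[0,0,-0.0001,0,0,-1.5,0]]

```text
time: 16.7
tool_pos: [0.6013, 0.1613, 0.0774]
tool_rot: [-0.001, 0.965, 0.262, -0.002]
contact_force: [-7.9, -0.8, 4.1]
gripper_width: 0.112
grasp_force: 96.1
```

```bash
python3 -c "from h import *;st()"
```

```text
t 16.7 p [601.3 161.3  77.4] psi 30.35 tilt [-0.0035  0.0007] F [-7.94 -0.84  4.12] M [0.347 1.57  0.243] w 0.112 g 96.08517900109291 j6 1.18
```

Emit:
play_rows:
  series:
    - [[0,0,0,0,0,0,0.45],[0,0,0,0,0,0,0.45],[0,0,0.015,0,0,0,0.45],[0,0,0.02,0,0,0,0.45]]

```text
time: 17.1
tool_pos: [0.6026, 0.1609, 0.1122]
tool_rot: [-0.0, 0.965, 0.262, -0.0]
contact_force: [0.3, -0.3, -0.5]
gripper_width: 0.444
grasp_force: 0.0
```

Emit:
play_rows:
  series:
    - [[-0.0147,-0.0141,0,0,0,7.8,0.4],[-0.0147,-0.0141,0,0,0,7.8,0.4],[-0.0147,-0.0141,0,0,0,7.8,0.4],[-0.0147,-0.0141,0,0,0,7.8,0.4],[-0.0147,-0.0141,0,0,0,7.8,0.4],[-0.0147,-0.0141,0,0,0,7.8,0.4],[-0.0147,-0.0141,0,0,0,7.8,0.4],[-0.0147,-0.0141,0,0,0,7.8,0.4],[-0.0147,-0.0141,0,0,0,7.8,0.4],[0,0,0,0,0,0,0.4]]

```text
time: 18.1
tool_pos: [0.4703, 0.033, 0.1131]
tool_rot: [0.001, 0.639, 0.769, 0.001]
contact_force: [1.1, 1.0, -0.1]
gripper_width: 0.396
grasp_force: 0.0
```

```bash
python3 -c "
from h import *;st()
print(bars(manip.grab_frame('scene'),(230,190,350,300),.091))"
```

```text
t 18.1 p [470.3  33.  113.1] psi 100.51 tilt [ 0.0026 -0.0005] F [ 1.15  0.97 -0.09] M [ 0.004 -0.02   0.014] w 0.396 g 0.0 j6 -0.27
[(472.1, 38.7, 81.8, 20.5, -79.1), (473.4, 171.8, 65.4, 21.7, -82.9), (600.2, 36.2, 73.1, 22.5, -85.5), (612.3, 169.4, 66.6, 11.0, 28.2)]
```

Emit:
play_rows:
  series:
    - [[-0.001,0,-0.016,0,0,0,0.4],[0,0,-0.016,0,0,0,0.4],[0,0,0,0,0,0,0.3],[0,0,0,0,0,0,0.0],[0,0,0,0,0,0,0.0],[0,0,0,0,0,0,0.0],[0,0,0,0,0,0,0.0]]

```text
time: 18.85
tool_pos: [0.4693, 0.0343, 0.0807]
tool_rot: [-0.0, 0.639, 0.769, -0.0]
contact_force: [-4.7, 0.2, 2.5]
gripper_width: 0.123
grasp_force: 71.2
```

```bash
python3 -c "from h import *;st()"
```

```text
t 18.85 p [469.3  34.3  80.7] psi 100.57 tilt [-0.001   0.0003] F [-4.75  0.19  2.48] M [ 0.126  0.79  -0.026] w 0.123 g 71.21900483965874 j6 -0.27
```

Emit:
play_rows:
  series:
    - [[0,0,-0.0004,0,0,-8.2,0],[0,0,-0.0004,0,0,-8.2,0],[0,0,-0.0004,0,0,-8.2,0]]

```text
time: 19.15
tool_pos: [0.4697, 0.0343, 0.0795]
tool_rot: [0.0, 0.79, 0.613, 0.0]
contact_force: [-2.6, 1.2, 0.8]
gripper_width: 0.121
grasp_force: 70.9
```

```bash
python3 -c "from h import *;st()"
```

```text
t 19.15 p [469.7  34.3  79.5] psi 75.66 tilt [0.0002 0.0001] F [-2.6   1.23  0.82] M [0.    0.471 0.039] w 0.121 g 70.85569113492966 j6 0.16
```

Emit:
play_rows:
  series:
    - [[0,0,-0.0003,0,0,-5,0]]

```text
time: 19.25
tool_pos: [0.4697, 0.0343, 0.0792]
tool_rot: [0.0, 0.815, 0.579, 0.0]
contact_force: [-2.9, 0.6, 0.9]
gripper_width: 0.122
grasp_force: 70.9
```

```bash
python3 -c "from h import *;st()"
```

```text
t 19.25 p [469.7  34.3  79.2] psi 70.74 tilt [0.0002 0.    ] F [-2.89  0.6   0.91] M [0.006 0.456 0.112] w 0.122 g 70.93135178089142 j6 0.25
```

Emit:
play_rows:
  series:
    - [[0,0,-0.0002,0,0,-4,0]]

```text
time: 19.35
tool_pos: [0.4698, 0.0342, 0.079]
tool_rot: [0.0, 0.835, 0.551, 0.0]
contact_force: [-1.8, -0.1, 1.7]
gripper_width: 0.122
grasp_force: 70.9
```

```bash
python3 -c "from h import *;st()"
```

```text
t 19.35 p [469.8  34.2  79. ] psi 66.81 tilt [0.0004 0.    ] F [-1.84 -0.06  1.67] M [0.01 0.46 0.13] w 0.122 g 70.854911506176 j6 0.32
```

Emit:
play_rows:
  series:
    - [[0,0,-0.0002,0,0,-4,0]]

```text
time: 19.45
tool_pos: [0.4698, 0.0342, 0.0788]
tool_rot: [0.0, 0.853, 0.521, 0.0]
contact_force: [-3.0, 1.0, 0.7]
gripper_width: 0.12
grasp_force: 70.8
```

```bash
python3 -c "from h import *;st()"
```

```text
t 19.45 p [469.8  34.2  78.8] psi 62.83 tilt [ 0.0005 -0.0001] F [-3.04  1.    0.74] M [-0.022  0.388  0.041] w 0.12 g 70.8152063190937 j6 0.39
```

Emit:
play_rows:
  series:
    - [[0,0,-0.0002,0,0,-4,0]]

```text
time: 19.55
tool_pos: [0.4699, 0.0342, 0.0786]
tool_rot: [0.0, 0.871, 0.491, 0.0]
contact_force: [-1.0, 0.2, -0.4]
gripper_width: 0.122
grasp_force: 70.8
```

```bash
python3 -c "from h import *;st()"
```

```text
t 19.55 p [469.9  34.2  78.6] psi 58.83 tilt [ 0.0007 -0.0002] F [-1.05  0.16 -0.4 ] M [-0.033  0.373  0.04 ] w 0.122 g 70.77586278319359 j6 0.46
```

Emit:
play_rows:
  series:
    - [[0,0,-0.0002,0,0,-3.5,0]]

```text
time: 19.65
tool_pos: [0.4699, 0.0342, 0.0784]
tool_rot: [0.0, 0.886, 0.464, 0.0]
contact_force: [-2.2, 0.0, 0.5]
gripper_width: 0.117
grasp_force: 70.8
```

```bash
python3 -c "from h import *;st()"
```

```text
t 19.65 p [469.9  34.2  78.4] psi 55.34 tilt [ 0.0007 -0.0002] F [-2.25  0.04  0.54] M [0.015 0.32  0.059] w 0.117 g 70.79401105642319 j6 0.52
```

Emit:
play_rows:
  series:
    - [[0,0,-0.0002,0,0,-3.5,0]]

```text
time: 19.75
tool_pos: [0.4699, 0.0341, 0.0782]
tool_rot: [0.0, 0.899, 0.437, 0.0]
contact_force: [-1.5, 0.3, 0.6]
gripper_width: 0.115
grasp_force: 70.8
```

```bash
python3 -c "from h import *;st()"
```

```text
t 19.75 p [469.9  34.1  78.2] psi 51.85 tilt [ 0.0008 -0.0003] F [-1.45  0.26  0.64] M [-0.101  0.38   0.082] w 0.115 g 70.7904414832592 j6 0.58
```

Emit:
play_rows:
  series:
    - [[0,0,-0.0002,0,0,-3.5,0]]

```text
time: 19.85
tool_pos: [0.47, 0.0341, 0.0781]
tool_rot: [0.0, 0.912, 0.41, 0.0]
contact_force: [-2.8, 0.2, -0.1]
gripper_width: 0.12
grasp_force: 70.8
```

```bash
python3 -c "from h import *;st()"
```

```text
t 19.85 p [470.   34.1  78.1] psi 48.35 tilt [ 0.001  -0.0004] F [-2.84  0.21 -0.1 ] M [-0.08   0.298  0.088] w 0.12 g 70.78709319233894 j6 0.64
```

Emit:
play_rows:
  series:
    - [[0,0,-0.0002,0,0,-3.5,0]]

```text
time: 19.95
tool_pos: [0.47, 0.0341, 0.0779]
tool_rot: [0.0, 0.924, 0.382, 0.0]
contact_force: [-1.7, 0.2, 0.1]
gripper_width: 0.115
grasp_force: 70.8
```

```bash
python3 -c "from h import *;st()"
```

```text
t 19.95 p [470.   34.1  77.9] psi 44.85 tilt [ 0.001  -0.0004] F [-1.72  0.18  0.06] M [-0.098  0.387  0.074] w 0.115 g 70.78674137592316 j6 0.7
```

Emit:
play_rows:
  series:
    - [[0,0,-0.0002,0,0,-3.5,0]]

```text
time: 20.05
tool_pos: [0.4701, 0.034, 0.0777]
tool_rot: [0.0, 0.936, 0.353, 0.0]
contact_force: [-2.4, -0.3, 0.7]
gripper_width: 0.119
grasp_force: 70.8
```

```bash
python3 -c "from h import *;st()"
```

```text
t 20.05 p [470.1  34.   77.7] psi 41.36 tilt [ 0.0012 -0.0006] F [-2.41 -0.28  0.72] M [-0.103  0.345  0.148] w 0.119 g 70.789235830307 j6 0.76
```

Emit:
play_rows:
  series:
    - [[0,0,-0.0002,0,0,-3.5,0]]

```text
time: 20.15
tool_pos: [0.4701, 0.034, 0.0776]
tool_rot: [0.001, 0.946, 0.324, 0.0]
contact_force: [-2.0, -1.1, 1.4]
gripper_width: 0.123
grasp_force: 70.8
```

```bash
python3 -c "from h import *;st()"
```

```text
t 20.15 p [470.1  34.   77.6] psi 37.86 tilt [ 0.0012 -0.0006] F [-2.03 -1.14  1.35] M [-0.117  0.356  0.122] w 0.123 g 70.79561769962311 j6 0.82
```

Emit:
play_rows:
  series:
    - [[0,0,-0.0001,0,0,-2.5,0]]

```text
time: 20.25
tool_pos: [0.4701, 0.034, 0.0774]
tool_rot: [0.001, 0.953, 0.304, 0.0]
contact_force: [-1.1, -1.8, 0.1]
gripper_width: 0.124
grasp_force: 70.7
```

```bash
python3 -c "from h import *;st()"
```

```text
t 20.25 p [470.1  34.   77.4] psi 35.38 tilt [ 0.0013 -0.0007] F [-1.09 -1.79  0.06] M [-0.133  0.231  0.065] w 0.124 g 70.7272320985794 j6 0.87
```

Emit:
play_rows:
  series:
    - [[0,0,-0.0001,0,0,-2.5,0]]

```text
time: 20.35
tool_pos: [0.4701, 0.0339, 0.0773]
tool_rot: [0.001, 0.959, 0.283, 0.001]
contact_force: [-1.3, -0.3, -0.6]
gripper_width: 0.122
grasp_force: 70.7
```

```bash
python3 -c "from h import *;st()"
```

```text
t 20.35 p [470.1  33.9  77.3] psi 32.9 tilt [ 0.0013 -0.0008] F [-1.29 -0.32 -0.55] M [-0.188  0.292  0.145] w 0.122 g 70.68894937634468 j6 0.91
```

Emit:
play_rows:
  series:
    - [[0,0,-0.0001,0,0,-2.5,0]]

```text
time: 20.45
tool_pos: [0.4701, 0.0339, 0.0772]
tool_rot: [0.001, 0.965, 0.262, 0.0]
contact_force: [-2.3, -1.1, 0.2]
gripper_width: 0.12
grasp_force: 70.8
```

```bash
python3 -c "from h import *;st()"
```

```text
t 20.45 p [470.1  33.9  77.2] psi 30.4 tilt [ 0.0013 -0.0008] F [-2.26 -1.07  0.16] M [-0.199  0.266  0.135] w 0.12 g 70.79235076904297 j6 0.95
```

Emit:
play_rows:
  series:
    - [[0,0,-0.0001,0,0,-2.5,0]]

```text
time: 20.55
tool_pos: [0.4701, 0.0338, 0.0771]
tool_rot: [0.001, 0.97, 0.241, 0.001]
contact_force: [-1.7, -1.3, 0.9]
gripper_width: 0.117
grasp_force: 70.9
```

```bash
python3 -c "from h import *;st()"
```

```text
t 20.55 p [470.1  33.8  77.1] psi 27.92 tilt [ 0.0013 -0.001 ] F [-1.67 -1.32  0.95] M [-0.274  0.381  0.298] w 0.117 g 70.88312342762947 j6 1.0
```

Emit:
play_rows:
  series:
    - [[0,0,0,0,0,0,0.45],[0,0,0,0,0,0,0.45],[0,0,0.015,0,0,0,0.45],[0,0,0.02,0,0,0,0.45]]

```text
time: 20.95
tool_pos: [0.4688, 0.0342, 0.1107]
tool_rot: [-0.0, 0.97, 0.242, -0.001]
contact_force: [0.5, 0.4, -0.0]
gripper_width: 0.449
grasp_force: 0.0
```

Emit:
play_rows:
  series:
    - [[0.0144,-0.0003,0,0,0,8.12,0.4],[0.0144,-0.0003,0,0,0,8.12,0.4],[0.0144,-0.0003,0,0,0,8.12,0.4],[0.0144,-0.0003,0,0,0,8.12,0.4],[0.0144,-0.0003,0,0,0,8.12,0.4],[0.0144,-0.0003,0,0,0,8.12,0.4],[0.0144,-0.0003,0,0,0,8.12,0.4],[0.0144,-0.0003,0,0,0,8.12,0.4],[0.0144,-0.0003,0,0,0,8.12,0.4],[0,0,0,0,0,0,0.4]]

```text
time: 21.95
tool_pos: [0.6007, 0.0312, 0.1117]
tool_rot: [0.001, 0.636, 0.772, 0.001]
contact_force: [-0.2, -0.7, -0.4]
gripper_width: 0.4
grasp_force: 0.0
```

```bash
python3 -c "
from h import *;st()
print(bars(manip.grab_frame('scene'),(230,190,350,300),.091))"
```

```text
t 21.95 p [600.7  31.2 111.7] psi 101.08 tilt [0.0018 0.    ] F [-0.22 -0.72 -0.45] M [ 0.005 -0.014  0.021] w 0.4 g 0.0 j6 -0.27
[(472.4, 172.7, 66.9, 20.7, -85.1), (480.8, 42.3, 70.2, 11.1, 26.9), (599.6, 47.9, 53.1, 19.9, -80.2), (613.0, 168.3, 66.6, 10.6, 31.8)]
```

Emit:
play_rows:
  series:
    - [[-0.001,0,-0.015,0,0,0,0.4],[0,0,-0.016,0,0,0,0.4],[0,0,0,0,0,0,0.3],[0,0,0,0,0,0,0.0],[0,0,0,0,0,0,0.0],[0,0,0,0,0,0,0.0],[0,0,0,0,0,0,0.0]]

```text
time: 22.7
tool_pos: [0.5988, 0.032, 0.0782]
tool_rot: [0.001, 0.636, 0.772, 0.002]
contact_force: [10.1, 2.3, -12.8]
gripper_width: 0.147
grasp_force: 58.6
```

```bash
python3 -c "from h import *;st()"
```

```text
t 22.7 p [598.8  32.   78.2] psi 101.03 tilt [0.0036 0.0016] F [ 10.13   2.28 -12.84] M [ 0.417 -1.7   -0.063] w 0.147 g 58.62030208110809 j6 -0.26
```

Emit:
play_rows:
  series:
    - [[0,0,-0.0004,0,0,-8.2,0],[0,0,-0.0004,0,0,-8.2,0],[0,0,-0.0004,0,0,-8.2,0],[0,0,-0.0004,0,0,-8.2,0]]

```text
time: 23.1
tool_pos: [0.5993, 0.032, 0.0765]
tool_rot: [0.001, 0.829, 0.559, 0.002]
contact_force: [12.4, 2.9, -14.5]
gripper_width: 0.145
grasp_force: 58.6
```

```bash
python3 -c "from h import *;st()"
```

```text
t 23.1 p [599.3  32.   76.5] psi 67.91 tilt [0.005  0.0016] F [ 12.43   2.9  -14.49] M [ 0.431 -2.01   0.079] w 0.145 g 58.557865619659424 j6 0.31
```

Emit:
play_rows:
  series:
    - [[0,0,-0.0002,0,0,-4,0]]

```text
time: 23.2
tool_pos: [0.5993, 0.032, 0.0763]
tool_rot: [0.001, 0.848, 0.53, 0.003]
contact_force: [12.8, 1.4, -14.1]
gripper_width: 0.141
grasp_force: 58.6
```

```bash
python3 -c "from h import *;st()"
```

```text
t 23.2 p [599.3  32.   76.3] psi 64.02 tilt [0.0051 0.0015] F [ 12.76   1.41 -14.11] M [ 0.392 -2.024  0.123] w 0.141 g 58.55856120586395 j6 0.38
```

Emit:
play_rows:
  series:
    - [[0,0,-0.0002,0,0,-4,0]]

```text
time: 23.3
tool_pos: [0.5994, 0.032, 0.0761]
tool_rot: [0.001, 0.866, 0.501, 0.003]
contact_force: [12.0, 2.3, -15.0]
gripper_width: 0.144
grasp_force: 58.6
```

```bash
python3 -c "from h import *;st()"
```

```text
t 23.3 p [599.4  32.   76.1] psi 60.08 tilt [0.0052 0.0015] F [ 12.     2.26 -15.  ] M [ 0.402 -2.047  0.065] w 0.144 g 58.55844855308533 j6 0.45
```

Emit:
play_rows:
  series:
    - [[0,0,0,0,0,0,0.3],[0,0,0.002,0,0,0,0.3],[0,0,0,0,0,0,0.3]]

```text
time: 23.6
tool_pos: [0.5981, 0.0313, 0.0807]
tool_rot: [0.0, 0.865, 0.502, 0.0]
contact_force: [0.5, -0.1, 0.9]
gripper_width: 0.302
grasp_force: 0.0
```

```bash
python3 -c "from h import *;st()"
```

```text
t 23.6 p [598.1  31.3  80.7] psi 60.29 tilt [ 0.0004 -0.0001] F [ 0.49 -0.1   0.85] M [ 0.013 -0.039  0.021] w 0.302 g 0.0 j6 0.45
```

Emit:
play_rows:
  series:
    - [[0,0,0,0,0,0,0.2],[0,0,0,0,0,0,0.0],[0,0,0,0,0,0,0.0],[0,0,0,0,0,0,0.0]]

```text
time: 24.0
tool_pos: [0.5989, 0.0309, 0.0809]
tool_rot: [0.001, 0.865, 0.502, 0.001]
contact_force: [3.1, -2.4, 2.1]
gripper_width: 0.119
grasp_force: 62.8
```

```bash
python3 -c "from h import *;st()"
```

```text
t 24.0 p [598.9  30.9  80.9] psi 60.27 tilt [ 0.0022 -0.0008] F [ 3.15 -2.38  2.13] M [-0.332 -0.461  0.005] w 0.119 g 62.811198234558105 j6 0.45
```

Emit:
play_rows:
  series:
    - [[0,0,-0.0003,0,0,-4,0]]

```text
time: 24.1
tool_pos: [0.5989, 0.0309, 0.0807]
tool_rot: [0.001, 0.882, 0.471, 0.001]
contact_force: [0.9, -2.7, 1.1]
gripper_width: 0.118
grasp_force: 62.9
```

```bash
python3 -c "from h import *;st()"
```

```text
t 24.1 p [598.9  30.9  80.7] psi 56.18 tilt [ 0.0021 -0.0008] F [ 0.88 -2.71  1.15] M [-0.388 -0.356 -0.022] w 0.118 g 62.93249845504761 j6 0.52
```

Emit:
play_rows:
  series:
    - [[0,0,-0.0003,0,0,-3.5,0]]

```text
time: 24.2
tool_pos: [0.5989, 0.0309, 0.0805]
tool_rot: [0.001, 0.896, 0.443, 0.001]
contact_force: [1.3, -2.6, 3.2]
gripper_width: 0.115
grasp_force: 63.0
```

```bash
python3 -c "from h import *;st()"
```

```text
t 24.2 p [598.9  30.9  80.5] psi 52.63 tilt [ 0.0019 -0.0007] F [ 1.33 -2.55  3.24] M [-0.314 -0.246 -0.008] w 0.115 g 63.02717328071594 j6 0.58
```

Emit:
play_rows:
  series:
    - [[0,0,-0.0003,0,0,-3.5,0]]

```text
time: 24.3
tool_pos: [0.5989, 0.0309, 0.0803]
tool_rot: [0.001, 0.909, 0.416, 0.001]
contact_force: [1.4, -1.9, 3.3]
gripper_width: 0.117
grasp_force: 63.1
```

```bash
python3 -c "from h import *;st()"
```

```text
t 24.3 p [598.9  30.9  80.3] psi 49.14 tilt [ 0.0019 -0.0008] F [ 1.4  -1.89  3.31] M [-0.357 -0.258 -0.004] w 0.117 g 63.10453176498413 j6 0.64
```

```bash
python3 -c "
from h import *
for n,(x,y,w,h) in(('top',(185,120,120,130)),('scene',(235,170,120,130))):
    f=manip.grab_frame(n);cv2.imwrite(f'pics/k_{n}.png',cv2.resize(f['frame'][y:y+h,x:x+w],(400,433),interpolation=cv2.INTER_CUBIC))
cv2.imwrite('pics/k.png',np.hstack([cv2.imread('pics/k_top.png'),cv2.imread('pics/k_scene.png')]))"
```

```text
(no output)
```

View pics/k.png

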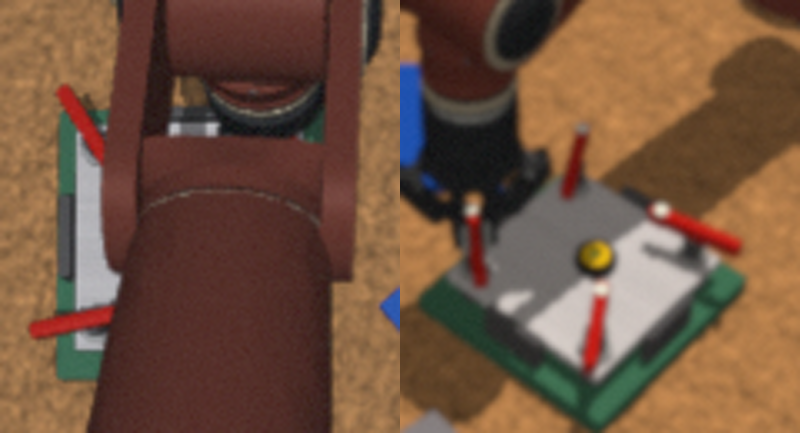

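The left bar (b), at about (475,245) in the scene part, has turned with the gripper. The level is still in place at (597,255). I'll continue.

Emit:
play_rows:
  series:
    - [[0,0,-0.0003,0,0,-3.5,0]]

```text
time: 24.5
tool_pos: [0.5989, 0.0309, 0.0801]
tool_rot: [0.001, 0.921, 0.389, 0.001]
contact_force: [2.0, -2.2, 5.2]
gripper_width: 0.115
grasp_force: 63.3
```

```bash
python3 -c "from h import *;st()"
```

```text
t 24.5 p [598.9  30.9  80.1] psi 45.78 tilt [ 0.0019 -0.0007] F [ 2.   -2.19  5.22] M [-0.407 -0.163  0.022] w 0.115 g 63.29839825630188 j6 0.7
```

Emit:
play_rows:
  series:
    - [[0,0,-0.0003,0,0,-3.5,0]]

```text
time: 24.6
tool_pos: [0.5989, 0.031, 0.0799]
tool_rot: [0.001, 0.933, 0.36, 0.001]
contact_force: [1.3, -3.2, 5.7]
gripper_width: 0.113
grasp_force: 63.4
```

```bash
python3 -c "from h import *;st()"
```

```text
t 24.6 p [598.9  31.   79.9] psi 42.23 tilt [ 0.0017 -0.0007] F [ 1.27 -3.23  5.7 ] M [-0.322 -0.082 -0.016] w 0.113 g 63.39399576187134 j6 0.76
```

Emit:
play_rows:
  series:
    - [[0,0,-0.0001,0,0,-3,0]]

```text
time: 24.7
tool_pos: [0.5988, 0.031, 0.0798]
tool_rot: [0.001, 0.942, 0.336, 0.001]
contact_force: [1.2, -2.7, 5.2]
gripper_width: 0.118
grasp_force: 63.3
```

```bash
python3 -c "from h import *;st()"
```

```text
t 24.7 p [598.8  31.   79.8] psi 39.24 tilt [ 0.0017 -0.0007] F [ 1.23 -2.65  5.23] M [-0.36  -0.1    0.045] w 0.118 g 63.2885205745697 j6 0.81
```

Emit:
play_rows:
  series:
    - [[0,0,-0.0001,0,0,-3,0]]

```text
time: 24.8
tool_pos: [0.5988, 0.031, 0.0796]
tool_rot: [0.001, 0.95, 0.311, 0.001]
contact_force: [1.6, -1.3, 4.5]
gripper_width: 0.116
grasp_force: 63.3
```

```bash
python3 -c "from h import *;st()
print(bars(manip.grab_frame('scene'),(230,190,350,300),.088))"
```

```text
t 24.8 p [598.8  31.   79.6] psi 36.25 tilt [ 0.0017 -0.0006] F [ 1.61 -1.31  4.54] M [-0.366 -0.147 -0.02 ] w 0.116 g 63.258233070373535 j6 0.87
[(470.1, 171.3, 67.1, 20.8, -85.1), (606.7, 38.2, 72.2, 11.1, 41.6), (612.3, 168.0, 70.0, 10.7, 30.8)]
```

Emit:
play_rows:
  series:
    - [[0,0,-0.0001,0,0,-2.5,0]]

```text
time: 24.95
tool_pos: [0.5988, 0.031, 0.0795]
tool_rot: [0.0, 0.957, 0.291, 0.001]
contact_force: [1.4, -2.1, 5.2]
gripper_width: 0.114
grasp_force: 63.3
```

```bash
python3 -c "from h import *;st()"
```

```text
t 24.95 p [598.8  31.   79.5] psi 33.81 tilt [ 0.0017 -0.0005] F [ 1.44 -2.1   5.24] M [-0.385 -0.11   0.006] w 0.114 g 63.283671140670776 j6 0.91
```

Emit:
play_rows:
  series:
    - [[0,0,-0.0001,0,0,-2.5,0]]

```text
time: 25.05
tool_pos: [0.5988, 0.0311, 0.0794]
tool_rot: [0.0, 0.963, 0.27, 0.001]
contact_force: [1.0, -1.8, 6.4]
gripper_width: 0.117
grasp_force: 63.4
```

```bash
python3 -c "from h import *;st()"
```

```text
t 25.05 p [598.8  31.1  79.4] psi 31.29 tilt [ 0.0016 -0.0006] F [ 1.03 -1.76  6.38] M [-0.347 -0.092  0.097] w 0.117 g 63.37557077407837 j6 0.95
```

Emit:
play_rows:
  series:
    - [[0,0,-0.0001,0,0,-1.5,0]]

```text
time: 25.15
tool_pos: [0.5988, 0.031, 0.0794]
tool_rot: [0.001, 0.966, 0.257, 0.001]
contact_force: [0.7, -2.1, 5.4]
gripper_width: 0.118
grasp_force: 63.4
```

```bash
python3 -c "from h import *;st()"
```

```text
t 25.15 p [598.8  31.   79.4] psi 29.83 tilt [ 0.0016 -0.0006] F [ 0.71 -2.15  5.44] M [-0.3   -0.079  0.217] w 0.118 g 63.44871640205383 j6 0.98
```

Emit:
play_rows:
  series:
    - [[0,0,-0.0001,0,0,-1.5,0]]

```text
time: 25.25
tool_pos: [0.5988, 0.031, 0.0794]
tool_rot: [0.001, 0.97, 0.245, 0.001]
contact_force: [0.5, -4.0, 7.0]
gripper_width: 0.116
grasp_force: 63.5
```

```bash
python3 -c "from h import *;st()"
```

```text
t 25.25 p [598.8  31.   79.4] psi 28.36 tilt [ 0.0016 -0.0007] F [ 0.46 -3.97  6.99] M [-0.288  0.041  0.304] w 0.116 g 63.52481961250305 j6 1.0
```

Emit:
play_rows:
  series:
    - [[0,0,0,0,0,0,0.45],[0,0,0,0,0,0,0.45],[0,0,0.015,0,0,0,0.45],[0,0,0.019,0,0,0,0.45]]

```text
time: 25.65
tool_pos: [0.5965, 0.0317, 0.1111]
tool_rot: [-0.001, 0.97, 0.245, -0.002]
contact_force: [0.3, -0.7, -0.1]
gripper_width: 0.451
grasp_force: 0.0
```

Emit:
play_rows:
  series:
    - [[-0.0141,0.0146,0,0,0,8.03,0.4],[-0.0141,0.0146,0,0,0,8.03,0.4],[-0.0141,0.0146,0,0,0,8.03,0.4],[-0.0141,0.0146,0,0,0,8.03,0.4],[-0.0141,0.0146,0,0,0,8.03,0.4],[-0.0141,0.0146,0,0,0,8.03,0.4],[-0.0141,0.0146,0,0,0,8.03,0.4],[-0.0141,0.0146,0,0,0,8.03,0.4],[-0.0141,0.0146,0,0,0,8.03,0.4],[0,0,0,0,0,0,0.4]]

```text
time: 26.65
tool_pos: [0.4696, 0.1641, 0.1123]
tool_rot: [-0.0, 0.638, 0.77, 0.0]
contact_force: [0.7, -0.1, -0.9]
gripper_width: 0.401
grasp_force: 0.0
```

```bash
python3 -c "
from h import *;st()
print(bars(manip.grab_frame('scene'),(230,190,350,300),.088))"
```

```text
t 26.65 p [469.6 164.1 112.3] psi 100.76 tilt [-0.0007  0.0006] F [ 0.67 -0.11 -0.87] M [ 0.026 -0.024 -0.005] w 0.401 g 0.0 j6 -0.0
[(470.4, 169.2, 73.7, 23.5, -78.8), (478.4, 40.1, 69.8, 14.0, 27.5), (608.2, 37.8, 72.5, 13.7, 29.6), (610.8, 167.5, 73.0, 11.6, 31.1)]
```

Emit:
play_rows:
  series:
    - [[0.0015,-0.0008,-0.015,0,0,0,0.4],[0,0,-0.016,0,0,0,0.4],[0,0,0,0,0,0,0.3],[0,0,0,0,0,0,0.0],[0,0,0,0,0,0,0.0],[0,0,0,0,0,0,0.0],[0,0,0,0,0,0,0.0]]

```text
time: 27.4
tool_pos: [0.472, 0.1613, 0.0806]
tool_rot: [-0.0, 0.639, 0.769, -0.001]
contact_force: [-2.8, -4.5, -2.1]
gripper_width: 0.119
grasp_force: 84.9
```

```bash
python3 -c "from h import *;st()"
```

```text
t 27.4 p [472.  161.3  80.6] psi 100.54 tilt [-0.0019 -0.0014] F [-2.81 -4.47 -2.09] M [-0.583  0.766 -0.078] w 0.119 g 84.86611965112388 j6 -0.0
```

Emit:
play_rows:
  series:
    - [[0,0,-0.0004,0,0,-8.2,0],[0,0,-0.0004,0,0,-8.2,0],[0,0,-0.0004,0,0,-8.2,0],[0,0,-0.0004,0,0,-8.2,0]]

```text
time: 27.8
tool_pos: [0.4708, 0.1614, 0.0789]
tool_rot: [-0.001, 0.832, 0.555, -0.002]
contact_force: [-9.1, -3.1, 2.1]
gripper_width: 0.117
grasp_force: 85.6
```

```bash
python3 -c "from h import *;st()"
```

```text
t 27.8 p [470.8 161.4  78.9] psi 67.43 tilt [-0.005  -0.0014] F [-9.07 -3.1   2.13] M [-0.438  1.457  0.03 ] w 0.117 g 85.63768529333174 j6 0.57
```

Emit:
play_rows:
  series:
    - [[0,0,-0.0002,0,0,-4.5,0],[0,0,-0.0002,0,0,-4.5,0]]

```text
time: 28.0
tool_pos: [0.4704, 0.1616, 0.0784]
tool_rot: [-0.001, 0.872, 0.489, -0.003]
contact_force: [-8.2, -4.7, 1.8]
gripper_width: 0.117
grasp_force: 85.7
```

```bash
python3 -c "from h import *;st()"
```

```text
t 28.0 p [470.4 161.6  78.4] psi 58.58 tilt [-0.0058 -0.0011] F [-8.25 -4.7   1.8 ] M [-0.298  1.55  -0.007] w 0.117 g 85.70880990475416 j6 0.73
```

Emit:
play_rows:
  series:
    - [[0,0,-0.0002,0,0,-4,0]]

```text
time: 28.1
tool_pos: [0.4703, 0.1617, 0.0782]
tool_rot: [-0.001, 0.889, 0.459, -0.003]
contact_force: [-9.6, -2.3, 2.6]
gripper_width: 0.12
grasp_force: 85.8
```

```bash
python3 -c "from h import *;st()"
```

```text
t 28.1 p [470.3 161.7  78.2] psi 54.6 tilt [-0.0061 -0.0009] F [-9.55 -2.28  2.55] M [-0.396  1.565  0.043] w 0.12 g 85.79342756420374 j6 0.8
```

Emit:
play_rows:
  series:
    - [[0,0,-0.0002,0,0,-4,0]]

```text
time: 28.2
tool_pos: [0.4702, 0.1618, 0.078]
tool_rot: [-0.001, 0.904, 0.427, -0.003]
contact_force: [-10.0, -2.0, 2.7]
gripper_width: 0.125
grasp_force: 85.9
```

```bash
python3 -c "from h import *;st()"
```

```text
t 28.2 p [470.2 161.8  78. ] psi 50.6 tilt [-0.0064 -0.0007] F [-9.97 -1.95  2.71] M [-0.267  1.665  0.034] w 0.125 g 85.85552203003317 j6 0.87
```

Emit:
play_rows:
  series:
    - [[0,0,-0.0002,0,0,-4,0]]

```text
time: 28.3
tool_pos: [0.4701, 0.1619, 0.0777]
tool_rot: [-0.001, 0.918, 0.396, -0.003]
contact_force: [-10.6, -2.6, 2.6]
gripper_width: 0.122
grasp_force: 85.9
```

```bash
python3 -c "from h import *;st()"
```

```text
t 28.3 p [470.1 161.9  77.7] psi 46.6 tilt [-0.0066 -0.0005] F [-10.6   -2.58   2.62] M [-0.238  1.739  0.037] w 0.122 g 85.90870093088597 j6 0.94
```

Emit:
play_rows:
  series:
    - [[0,0,-0.0002,0,0,-3.5,0]]

```text
time: 28.4
tool_pos: [0.47, 0.162, 0.0776]
tool_rot: [-0.001, 0.93, 0.367, -0.003]
contact_force: [-11.1, -2.1, 3.4]
gripper_width: 0.124
grasp_force: 86.0
```

```bash
python3 -c "from h import *;st()"
```

```text
t 28.4 p [470.  162.   77.6] psi 43.11 tilt [-0.0069 -0.0002] F [-11.12  -2.14   3.44] M [-0.117  1.808  0.056] w 0.124 g 85.99080864340067 j6 1.0
```

Emit:
play_rows:
  series:
    - [[0,0,-0.0002,0,0,-3,0]]

```text
time: 28.5
tool_pos: [0.4699, 0.162, 0.0774]
tool_rot: [-0.001, 0.939, 0.343, -0.003]
contact_force: [-10.7, -1.9, 2.6]
gripper_width: 0.123
grasp_force: 86.1
```

```bash
python3 -c "from h import *;st()"
```

```text
t 28.5 p [469.9 162.   77.4] psi 40.13 tilt [-0.0072 -0.0001] F [-10.74  -1.92   2.56] M [-0.109  1.781  0.044] w 0.123 g 86.11263868398964 j6 1.05
```

θ_d ≈ 2.42.

Emit:
play_rows:
  series:
    - [[0,0,-0.0002,0,0,-3,0]]

```text
time: 28.6
tool_pos: [0.4699, 0.1621, 0.0772]
tool_rot: [-0.001, 0.948, 0.318, -0.003]
contact_force: [-11.0, -2.4, 4.7]
gripper_width: 0.124
grasp_force: 86.2
```

```bash
python3 -c "from h import *;st()"
```

```text
t 28.6 p [469.9 162.1  77.2] psi 37.14 tilt [-0.0073  0.0001] F [-11.02  -2.37   4.71] M [-0.06   1.919  0.034] w 0.124 g 86.20832866989076 j6 1.1
```

Emit:
play_rows:
  series:
    - [[0,0,-0.0002,0,0,-2.5,0]]

```text
time: 28.7
tool_pos: [0.4698, 0.1622, 0.0771]
tool_rot: [-0.001, 0.955, 0.298, -0.004]
contact_force: [-12.5, -1.2, 5.0]
gripper_width: 0.12
grasp_force: 86.3
```

```bash
python3 -c "from h import *;st()"
```

```text
t 28.7 p [469.8 162.2  77.1] psi 34.66 tilt [-0.0075  0.0003] F [-12.49  -1.23   5.03] M [-0.011  1.969  0.026] w 0.12 g 86.31054947152734 j6 1.15
```

Emit:
play_rows:
  series:
    - [[0,0,-0.0001,0,0,-2,0]]

```text
time: 28.8
tool_pos: [0.4698, 0.1623, 0.077]
tool_rot: [-0.001, 0.96, 0.281, -0.004]
contact_force: [-13.0, -2.1, 4.5]
gripper_width: 0.12
grasp_force: 86.4
```

```bash
python3 -c "from h import *;st()"
```

```text
t 28.8 p [469.8 162.3  77. ] psi 32.68 tilt [-0.0076  0.0004] F [-13.01  -2.07   4.47] M [0.007 1.943 0.057] w 0.12 g 86.42689262051135 j6 1.18
```

Emit:
play_rows:
  series:
    - [[0,0,-0.0001,0,0,-2,0]]

```text
time: 28.9
tool_pos: [0.4697, 0.1623, 0.077]
tool_rot: [-0.001, 0.964, 0.265, -0.004]
contact_force: [-11.6, -0.5, 4.8]
gripper_width: 0.118
grasp_force: 86.6
```

```bash
python3 -c "from h import *;st()"
```

```text
t 28.9 p [469.7 162.3  77. ] psi 30.7 tilt [-0.0077  0.0005] F [-11.59  -0.5    4.82] M [0.048 2.05  0.174] w 0.118 g 86.5572770498693 j6 1.22
```

Emit:
play_rows:
  series:
    - [[0,0,-0.0001,0,0,-1.5,0]]

```text
time: 29.0
tool_pos: [0.4697, 0.1624, 0.077]
tool_rot: [-0.001, 0.968, 0.252, -0.004]
contact_force: [-13.2, -1.3, 5.3]
gripper_width: 0.118
grasp_force: 86.7
```

```bash
python3 -c "from h import *;st()"
```

```text
t 29.0 p [469.7 162.4  77. ] psi 29.23 tilt [-0.0078  0.0005] F [-13.15  -1.27   5.3 ] M [0.044 2.084 0.27 ] w 0.118 g 86.67808585334569 j6 1.24
```

Emit:
play_rows:
  series:
    - [[0,0,0,0,0,-1,0]]

```text
time: 29.1
tool_pos: [0.4697, 0.1624, 0.077]
tool_rot: [-0.001, 0.97, 0.244, -0.004]
contact_force: [-13.3, -1.0, 5.2]
gripper_width: 0.119
grasp_force: 86.6
```

```bash
python3 -c "from h import *;st()"
```

```text
t 29.1 p [469.7 162.4  77. ] psi 28.26 tilt [-0.0078  0.0005] F [-13.33  -1.01   5.25] M [0.069 2.063 0.247] w 0.119 g 86.59019825980067 j6 1.26
```

Emit:
play_rows:
  series:
    - [[0,0,0,0,0,0,0.45],[0,0,0,0,0,0,0.45],[0,0,0.015,0,0,0,0.45],[0,0,0.018,0,0,0.8,0.45],[0.032,-0.0005,0,0,0,0.5,0.4],[0.032,-0.0005,0,0,0,0.5,0.4],[0.032,-0.0005,0,0,0,0.5,0.4],[0.034,-0.0005,0,0,0,0,0.4],[0,0,0,0,0,0,0.4],[0,0,0,0,0,0,0.4]]

```text
time: 30.1
tool_pos: [0.6035, 0.16, 0.1113]
tool_rot: [-0.0, 0.965, 0.263, 0.001]
contact_force: [-0.7, 0.5, 0.0]
gripper_width: 0.401
grasp_force: 0.0
```

```bash
python3 -c "
from h import *;st()
print(bars(manip.grab_frame('scene'),(230,190,350,300),.088))"
```

```text
t 30.1 p [603.5 160.  111.3] psi 30.53 tilt [0.0011 0.0004] F [-0.73  0.46  0.03] M [0.015 0.013 0.021] w 0.401 g 0.0 j6 1.18
[(480.0, 169.0, 72.0, 12.2, 29.0), (608.2, 37.6, 72.6, 13.5, 30.5), (610.6, 167.6, 67.5, 10.3, 32.1)]
```

Emit:
play_rows:
  series:
    - [[-0.0012,0.001,-0.017,0,0,0,0.4],[0,0,-0.0165,0,0,0,0.4],[0,0,0,0,0,0,0.3],[0,0,0,0,0,0,0.0],[0,0,0,0,0,0,0.0],[0,0,0,0,0,0,0.0],[0,0,0,0,0,0,0.0]]

```text
time: 30.85
tool_pos: [0.5995, 0.1601, 0.0746]
tool_rot: [0.0, 0.965, 0.263, -0.002]
contact_force: [-1.2, -4.9, -13.1]
gripper_width: 0.148
grasp_force: 58.6
```

```bash
python3 -c "from h import *;st()"
```

```text
t 30.85 p [599.5 160.1  74.6] psi 30.55 tilt [-0.0047 -0.0015] F [ -1.16  -4.91 -13.05] M [-0.625  0.321 -0.031] w 0.148 g 58.563562631607056 j6 1.18
```

Emit:
play_rows:
  series:
    - [[0,0,0,0,0,-1,0]]

```text
time: 30.95
tool_pos: [0.5995, 0.1602, 0.0746]
tool_rot: [0.0, 0.967, 0.255, -0.002]
contact_force: [-3.5, -5.5, -15.3]
gripper_width: 0.146
grasp_force: 58.6
```

```bash
python3 -c "from h import *;st()"
```

```text
t 30.95 p [599.5 160.2  74.6] psi 29.51 tilt [-0.0048 -0.0015] F [ -3.45  -5.48 -15.26] M [-0.752  0.483  0.088] w 0.146 g 58.55939269065857 j6 1.2
```

Emit:
play_rows:
  series:
    - [[0,0,0,0,0,0,0.3],[0.0005,0,0.0022,0,0,0.5,0.3],[0,0,0,0,0,0,0.3],[0,0,0,0,0,0,0.2],[0,0,0,0,0,0,0.0],[0,0,0,0,0,0,0.0],[0,0,0,0,0,0,0.0]]

```text
time: 31.65
tool_pos: [0.6033, 0.1622, 0.0815]
tool_rot: [-0.001, 0.966, 0.259, 0.002]
contact_force: [-2.4, 2.6, 5.8]
gripper_width: 0.114
grasp_force: 61.4
```

```bash
python3 -c "from h import *;st()"
```

```text
t 31.65 p [603.3 162.2  81.5] psi 30.08 tilt [0.0034 0.0024] F [-2.35  2.64  5.83] M [0.43  0.291 0.088] w 0.114 g 61.428911089897156 j6 1.19
```

Emit:
play_rows:
  series:
    - [[0,0,0,0,0,-1,0]]

```text
time: 31.75
tool_pos: [0.6033, 0.1621, 0.0815]
tool_rot: [-0.001, 0.968, 0.251, 0.002]
contact_force: [-1.2, 2.1, 6.4]
gripper_width: 0.117
grasp_force: 61.5
```

```bash
python3 -c "from h import *;st()"
```

```text
t 31.75 p [603.3 162.1  81.5] psi 29.07 tilt [0.0034 0.0022] F [-1.19  2.06  6.37] M [0.353 0.287 0.275] w 0.117 g 61.454182863235474 j6 1.21
```

Emit:
play_rows:
  series:
    - [[0,0,0,0,0,-0.8,0]]

```text
time: 31.85
tool_pos: [0.6033, 0.1621, 0.0815]
tool_rot: [-0.001, 0.97, 0.244, 0.002]
contact_force: [-1.5, 2.2, 5.6]
gripper_width: 0.114
grasp_force: 61.5
```

```bash
python3 -c "from h import *;st()"
```

```text
t 31.85 p [603.3 162.1  81.5] psi 28.27 tilt [0.0034 0.0021] F [-1.46  2.17  5.59] M [0.338 0.264 0.268] w 0.114 g 61.462215185165405 j6 1.22
```

Emit:
play_rows:
  series:
    - [[0,0,0,0,0,-0.8,0]]

```text
time: 31.95
tool_pos: [0.6033, 0.1621, 0.0816]
tool_rot: [-0.001, 0.971, 0.238, 0.002]
contact_force: [-1.9, 3.1, 6.0]
gripper_width: 0.116
grasp_force: 61.5
```

```bash
python3 -c "from h import *;st()"
```

```text
t 31.95 p [603.3 162.1  81.6] psi 27.48 tilt [0.0035 0.0021] F [-1.89  3.06  6.  ] M [0.355 0.229 0.234] w 0.116 g 61.47459268569946 j6 1.23
```

Emit:
play_rows:
  series:
    - [[0,0,0,0,0,0,0]]

```text
time: 32.05
tool_pos: [0.6033, 0.1621, 0.0815]
tool_rot: [-0.001, 0.971, 0.238, 0.002]
contact_force: [-2.2, 1.8, 5.6]
gripper_width: 0.114
grasp_force: 61.4
```

```bash
python3 -c "
from h import *;st()
for i in range(4): manip.grab_frame('top');print(manip.state()['ft_torque'][2].round(3))"
```

```text
t 32.05 p [603.3 162.1  81.5] psi 27.49 tilt [0.0035 0.0021] F [-2.23  1.83  5.61] M [0.392 0.283 0.209] w 0.114 g 61.44839644432068 j6 1.23
0.204
0.209
0.208
0.202
```

Emit:
play_rows:
  series:
    - [[0,0,0,0,0,-1,0]]

```text
time: 32.35
tool_pos: [0.6033, 0.1621, 0.0815]
tool_rot: [-0.001, 0.973, 0.229, 0.002]
contact_force: [-1.3, 2.2, 5.9]
gripper_width: 0.12
grasp_force: 61.5
```

```bash
python3 -c "from h import *;st()
for i in range(3): manip.grab_frame('top');print(manip.state()['ft_torque'][2].round(3))"
```

```text
t 32.35 p [603.3 162.1  81.5] psi 26.49 tilt [0.0036 0.002 ] F [-1.27  2.21  5.93] M [0.328 0.282 0.367] w 0.12 g 61.49778485298157 j6 1.25
0.246
0.243
0.252
```

Emit:
play_rows:
  series:
    - [[0,0,0,0,0,-0.7,0]]

```text
time: 32.6
tool_pos: [0.6033, 0.1621, 0.0815]
tool_rot: [-0.001, 0.975, 0.223, 0.002]
contact_force: [-2.1, 2.3, 5.9]
gripper_width: 0.115
grasp_force: 61.5
```

```bash
python3 -c "from h import *;st()
for i in range(3): manip.grab_frame('top');print(manip.state()['ft_torque'][2].round(3))"
```

```text
t 32.6 p [603.3 162.1  81.5] psi 25.81 tilt [0.0035 0.0019] F [-2.14  2.3   5.88] M [0.387 0.264 0.353] w 0.115 g 61.48237466812134 j6 1.26
0.302
0.299
0.333
```

Emit:
play_rows:
  series:
    - [[0,0,0,0,0,0,0.45],[0,0,0,0,0,0,0.45],[0,0,0.015,0,0,0,0.45],[0,0,0.018,0,0,0.5,0.45],[-0.0331,-0.0318,0,0,0,0.5,0.4],[-0.0331,-0.0318,0,0,0,0.5,0.4],[-0.0331,-0.0318,0,0,0,0.5,0.4],[-0.0331,-0.0318,0,0,0,0,0.4],[0,0,0,0,0,0,0.4],[0,0,0,0,0,0,0.4]]

```text
time: 33.75
tool_pos: [0.4695, 0.0331, 0.1129]
tool_rot: [0.0, 0.971, 0.239, 0.001]
contact_force: [1.0, 0.2, -0.9]
gripper_width: 0.402
grasp_force: 0.0
```

```bash
python3 -c "
from h import *;st()
print(bars(manip.grab_frame('scene'),(230,190,350,300),.088));st()"
```

```text
t 33.75 p [469.5  33.1 112.9] psi 27.64 tilt [0.0019 0.    ] F [ 0.98  0.18 -0.9 ] M [-0.027 -0.043 -0.069] w 0.402 g 0.0 j6 1.0
[(477.1, 39.4, 73.8, 10.5, 30.0), (479.9, 169.2, 71.9, 12.4, 30.0), (609.2, 37.7, 70.9, 14.9, 29.6), (612.5, 167.6, 70.8, 10.7, 30.8)]
t 33.8 p [470.3  33.6 113.2] psi 27.71 tilt [0.0023 0.    ] F [0.66 0.2  0.94] M [ 0.004 -0.014 -0.009] w 0.399 g 0.0 j6 1.0
```

Emit:
play_rows:
  series:
    - [[-0.0006,0.0004,-0.017,0,0,0,0.4],[0,0,-0.016,0,0,0,0.4],[0,0,0,0,0,0,0.3],[0,0,0,0,0,0,0.0],[0,0,0,0,0,0,0.0],[0,0,0,0,0,0,0.0],[0,0,0,0,0,0,0.0]]

```text
time: 34.5
tool_pos: [0.4699, 0.0339, 0.0796]
tool_rot: [0.001, 0.971, 0.24, 0.001]
contact_force: [3.9, -2.0, -5.1]
gripper_width: 0.115
grasp_force: 60.9
```

```bash
python3 -c "from h import *;st()"
```

```text
t 34.5 p [469.9  33.9  79.6] psi 27.77 tilt [ 0.0025 -0.0004] F [ 3.85 -1.98 -5.06] M [-0.25  -0.576  0.18 ] w 0.115 g 60.94795882701874 j6 1.0
```

Emit:
play_rows:
  series:
    - [[0,0,0,0,0,-1,0]]

```text
time: 34.6
tool_pos: [0.4699, 0.034, 0.0796]
tool_rot: [0.0, 0.973, 0.231, 0.001]
contact_force: [4.9, -2.8, -4.3]
gripper_width: 0.114
grasp_force: 61.0
```

```bash
python3 -c "from h import *;st()
for i in range(2): manip.grab_frame('top');print(manip.state()['ft_torque'][2].round(3))"
```

```text
t 34.6 p [469.9  34.   79.6] psi 26.72 tilt [ 0.0026 -0.0004] F [ 4.91 -2.77 -4.26] M [-0.305 -0.704  0.312] w 0.114 g 61.002121567726135 j6 1.02
0.227
0.223
```

Emit:
play_rows:
  series:
    - [[0,0,0,0,0,-1,0]]

```text
time: 34.8
tool_pos: [0.4699, 0.034, 0.0796]
tool_rot: [0.001, 0.975, 0.223, 0.001]
contact_force: [4.5, -2.5, -4.2]
gripper_width: 0.115
grasp_force: 61.0
```

```bash
python3 -c "from h import *;st()
for i in range(2): manip.grab_frame('top');print(manip.state()['ft_torque'][2].round(3))"
```

```text
t 34.8 p [469.9  34.   79.6] psi 25.72 tilt [ 0.0028 -0.0004] F [ 4.5  -2.5  -4.23] M [-0.268 -0.737  0.342] w 0.115 g 61.00627362728119 j6 1.04
0.337
0.272
```

Emit:
play_rows:
  series:
    - [[0,0,0,0,0,0,0.45],[0,0,0,0,0,0,0.45],[0,0,0.015,0,0,0.7,0.45],[0,0,0.018,0,0,0.7,0.45],[0.0324,-0.0006,0,0,0,0.7,0.4],[0.0324,-0.0006,0,0,0,0.7,0.4],[0.0324,-0.0006,0,0,0,0,0.4],[0.0324,-0.0006,0,0,0,0,0.4],[0,0,0,0,0,0,0.4],[0,0,0,0,0,0,0.4]]

```text
time: 35.9
tool_pos: [0.5984, 0.032, 0.1118]
tool_rot: [-0.0, 0.969, 0.246, -0.001]
contact_force: [0.3, 0.1, 0.0]
gripper_width: 0.401
grasp_force: 0.0
```

```bash
python3 -c "
from h import *;st()
print(bars(manip.grab_frame('scene'),(230,190,350,300),.088));st()"
```

```text
t 35.9 p [598.4  32.  111.8] psi 28.54 tilt [-0.0015  0.0006] F [0.32 0.06 0.04] M [-0.003  0.044  0.041] w 0.401 g 0.0 j6 1.0
[(478.8, 40.0, 70.5, 11.2, 25.3), (480.3, 168.6, 71.8, 13.6, 30.9), (607.3, 38.3, 73.5, 13.0, 30.9), (612.5, 167.6, 70.8, 10.7, 30.8)]
t 35.95 p [597.7  32.  111.8] psi 28.55 tilt [-0.0016  0.0004] F [-1.19 -0.27 -0.15] M [-0.01   0.005 -0.016] w 0.401 g 0.0 j6 1.0
```

Emit:
play_rows:
  series:
    - [[0.001,-0.0005,-0.016,0,0,0,0.4],[0,0,-0.0155,0,0,0,0.4],[0,0,0,0,0,0,0.3],[0,0,0,0,0,0,0.0],[0,0,0,0,0,0,0.0],[0,0,0,0,0,0,0.0],[0,0,0,0,0,0,0.0]]

```text
time: 36.65
tool_pos: [0.5984, 0.0309, 0.0793]
tool_rot: [-0.0, 0.969, 0.247, -0.001]
contact_force: [-1.0, -3.8, -8.6]
gripper_width: 0.117
grasp_force: 60.7
```

```bash
python3 -c "from h import *;st()"
```

```text
t 36.65 p [598.4  30.9  79.3] psi 28.55 tilt [-0.0026 -0.0006] F [-1.01 -3.83 -8.59] M [-0.429  0.188  0.033] w 0.117 g 60.65048575401306 j6 1.0
```

Emit:
play_rows:
  series:
    - [[0,0,0,0,0,-1,0]]

```text
time: 36.75
tool_pos: [0.5984, 0.0309, 0.0793]
tool_rot: [0.0, 0.971, 0.238, -0.001]
contact_force: [-1.3, -3.3, -9.1]
gripper_width: 0.12
grasp_force: 60.6
```

```bash
python3 -c "from h import *;st()
for i in range(2): manip.grab_frame('top');print(manip.state()['ft_torque'][2].round(3))"
```

```text
t 36.75 p [598.4  30.9  79.3] psi 27.53 tilt [-0.0027 -0.0007] F [-1.33 -3.3  -9.09] M [-0.416  0.253  0.264] w 0.12 g 60.55655837059021 j6 1.02
0.15
0.188
```

Emit:
play_rows:
  series:
    - [[0,0,0,0,0,-1,0]]

```text
time: 36.95
tool_pos: [0.5984, 0.0309, 0.0793]
tool_rot: [-0.0, 0.973, 0.229, -0.001]
contact_force: [-1.6, -4.5, -11.6]
gripper_width: 0.116
grasp_force: 60.3
```

```bash
python3 -c "from h import *;st()
for i in range(2): manip.grab_frame('top');print(manip.state()['ft_torque'][2].round(3))"
```

```text
t 36.95 p [598.4  30.9  79.3] psi 26.52 tilt [-0.0028 -0.0006] F [ -1.61  -4.55 -11.62] M [-0.574  0.292  0.33 ] w 0.116 g 60.30425548553467 j6 1.04
0.194
0.189
```

Emit:
play_rows:
  series:
    - [[0,0,-0.0005,0,0,-0.8,0]]

```text
time: 37.15
tool_pos: [0.5984, 0.031, 0.0793]
tool_rot: [-0.0, 0.975, 0.223, -0.001]
contact_force: [-3.4, -5.2, -8.2]
gripper_width: 0.117
grasp_force: 60.7
```

```bash
python3 -c "from h import *;st()
for i in range(3): manip.grab_frame('top');print(manip.state()['ft_torque'][2].round(3))"
```

```text
t 37.15 p [598.4  31.   79.3] psi 25.75 tilt [-0.0029 -0.0006] F [-3.44 -5.18 -8.2 ] M [-0.666  0.698  0.338] w 0.117 g 60.704728960990906 j6 1.05
0.313
0.225
0.256
```

Emit:
play_rows:
  series:
    - [[0,0,0,0,0,0,0.45],[0,0,0,0,0,0,0.45],[0,0,0.015,0,0,0.7,0.45],[0,0,0.018,0,0,0.7,0.45],[-0.0318,0.0328,0,0,0,0.6,0.4],[-0.0318,0.0328,0,0,0,0.6,0.4],[-0.0318,0.0328,0,0,0,0,0.4],[-0.0318,0.0328,0,0,0,0,0.4],[0,0,0,0,0,0,0.4],[0,0,0,0,0,0,0.4]]

```text
time: 38.3
tool_pos: [0.4735, 0.1637, 0.1158]
tool_rot: [0.0, 0.969, 0.246, 0.003]
contact_force: [0.9, 0.1, 0.2]
gripper_width: 0.4
grasp_force: 0.0
```

```bash
python3 -c "
from h import *;st()
print(bars(manip.grab_frame('scene'),(230,190,350,300),.088));st()"
```

```text
t 38.3 p [473.5 163.7 115.8] psi 28.49 tilt [0.0051 0.0012] F [0.87 0.06 0.15] M [-0.003 -0.066  0.013] w 0.4 g 0.0 j6 1.26
[(478.3, 39.6, 70.4, 13.3, 27.5), (479.9, 169.0, 72.0, 12.4, 29.0), (609.0, 38.0, 71.2, 13.3, 27.4), (610.9, 166.9, 74.4, 11.6, 28.6)]
t 38.35 p [473.9 163.  115.5] psi 28.4 tilt [0.0046 0.001 ] F [-0.04 -0.28 -0.43] M [-0.005 -0.029 -0.029] w 0.4 g 0.0 j6 1.26
```

Emit:
play_rows:
  series:
    - [[-0.0018,0,-0.017,0,0,0,0.4],[0,0,-0.017,0,0,0,0.4],[0,0,0,0,0,0,0.3],[0,0,0,0,0,0,0.0],[0,0,0,0,0,0,0.0],[0,0,0,0,0,0,0.0],[0,0,0,0,0,0,0.0]]

```text
time: 39.05
tool_pos: [0.4708, 0.1629, 0.0798]
tool_rot: [-0.001, 0.97, 0.245, 0.0]
contact_force: [-3.2, 4.1, 1.4]
gripper_width: 0.114
grasp_force: 61.8
```

```bash
python3 -c "from h import *;st()"
```

```text
t 39.05 p [470.8 162.9  79.8] psi 28.34 tilt [0.0004 0.0012] F [-3.2   4.11  1.4 ] M [0.633 0.484 0.082] w 0.114 g 61.798816323280334 j6 1.26
```

Emit:
play_rows:
  series:
    - [[0,0,0,0,0,-1,0]]

```text
time: 39.15
tool_pos: [0.4708, 0.1629, 0.0798]
tool_rot: [-0.0, 0.972, 0.237, 0.0]
contact_force: [-3.4, 3.6, 2.2]
gripper_width: 0.115
grasp_force: 61.9
```

```bash
python3 -c "from h import *;st()
for i in range(2): manip.grab_frame('top');print(manip.state()['ft_torque'][2].round(3))"
```

```text
t 39.15 p [470.8 162.9  79.8] psi 27.36 tilt [0.0004 0.0009] F [-3.42  3.58  2.21] M [0.59  0.508 0.324] w 0.115 g 61.86483085155487 j6 1.28
0.225
0.172
```

Emit:
play_rows:
  series:
    - [[0,0,0,0,0,-1,0]]

```text
time: 39.35
tool_pos: [0.4708, 0.1629, 0.0797]
tool_rot: [-0.0, 0.974, 0.228, 0.0]
contact_force: [-3.9, 4.3, 1.2]
gripper_width: 0.119
grasp_force: 61.9
```

```bash
python3 -c "from h import *;st()
for i in range(2): manip.grab_frame('top');print(manip.state()['ft_torque'][2].round(3))"
```

```text
t 39.35 p [470.8 162.9  79.7] psi 26.38 tilt [0.0005 0.0008] F [-3.86  4.35  1.22] M [0.651 0.519 0.352] w 0.119 g 61.8772029876709 j6 1.29
0.248
0.291
```

Emit:
play_rows:
  series:
    - [[0,0,0,0,0,0,0.45],[0,0,0,0,0,0,0.45],[0,0,0.015,0,0,0,0.45],[0,0,0.03,0,0,0,0.45],[0,0,0.045,0,0,0,0.45],[0,0,0.045,0,0,0,0.45],[0,-0.04,0.03,0,0,0,0.45],[0,-0.045,0,0,0,0,0.45],[0,-0.045,0,0,0,0,0.45],[0,-0.045,0,0,0,0,0.45]]

```text
time: 40.45
tool_pos: [0.4708, -0.0145, 0.2464]
tool_rot: [0.001, 0.974, 0.228, 0.002]
contact_force: [0.3, 0.2, -0.2]
gripper_width: 0.452
grasp_force: 0.0
```

Emit:
play_rows:
  series:
    - [[0,-0.045,0,0,0,0,0.45],[0,-0.045,0,0,0,0,0.45],[0,-0.045,0,0,0,0,0.45],[0,-0.045,0,0,0,0,0.45],[0,-0.045,0,0,0,0,0.45],[0,0,0,0,0,0,0.45],[0,0,0,0,0,0,0.45]]

```text
time: 41.15
tool_pos: [0.4704, -0.2388, 0.2452]
tool_rot: [0.0, 0.974, 0.227, 0.0]
contact_force: [-1.0, 0.2, 0.8]
gripper_width: 0.447
grasp_force: 0.0
```

```bash
python3 -c "
from h import *;st()
T=manip.grab_frame('top');S=manip.grab_frame('scene')
print(bars(T,(190,130,300,250),.088));print(bars(S,(230,190,350,300),.088))
h=cv2.cvtColor(T['frame'],cv2.COLOR_BGR2HSV)
y=cv2.inRange(h,(22,150,100),(35,255,255))[140:245,195:293];q=np.argwhere(y).mean(0)[::-1]+[195,140];print('level',cast(T,[q],.06))
a=cv2.resize(T['frame'][130:245,185:300],(400,400),interpolation=cv2.INTER_CUBIC);b=cv2.resize(S['frame'][190:300,235:345],(400,400),interpolation=cv2.INTER_CUBIC)
cv2.imwrite('pics/end.png',np.hstack([a,b]))"
```

```text
t 41.15 p [ 470.4 -238.8  245.2] psi 26.21 tilt [ 0.0009 -0.0008] F [-0.96  0.22  0.8 ] M [0.044 0.049 0.022] w 0.447 g 0.0 j6 0.5
[(476.5, 39.0, 64.2, 10.3, 24.8), (480.3, 169.3, 64.9, 11.6, 27.5), (608.3, 37.8, 64.4, 11.4, 26.1), (610.2, 166.9, 64.4, 11.4, 27.4)]
[(477.7, 39.1, 72.1, 13.4, 29.0), (480.4, 169.4, 70.9, 12.7, 29.0), (609.0, 38.0, 71.2, 13.3, 27.4), (612.0, 168.5, 71.1, 11.1, 25.9)]
level [[0.52962893 0.10668718 0.06      ]]
```

View pics/end.png

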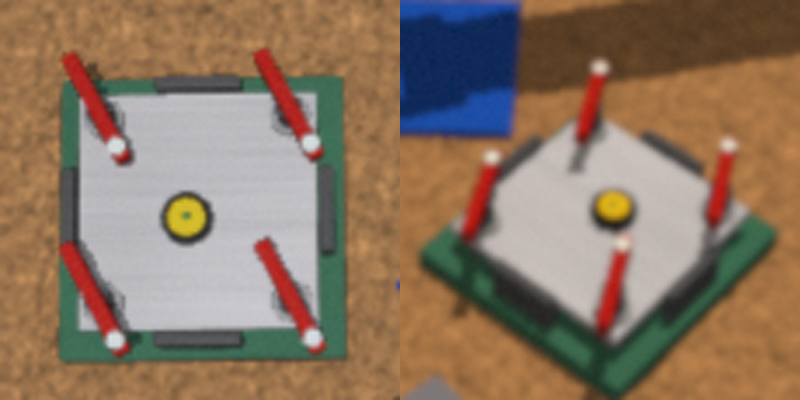

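All four bars lie at about the same angle (yaw about 25–27° in the top view). The level is still at the centre (187,217 in the crop), and the robot is clear. Handing in.

```bash
python3 -c "
from plant import manip;print(manip.job_done())"
```

```text
the job is handed in; nothing more can be done
None
```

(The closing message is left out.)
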